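# Weigh down battens glued to a thin panel

## Task

Glue-up: first slide the thin brown fibreboard panel lying on the gluing board home into the corner of the fence, square and touching both rails, then lay every loose batten (there are two or three) flat inside one of the three pencilled outlines on the panel, and then lay the pressing block on top of the battens, along the panel's length and centred over it. The two nail cartons look alike, so lift each in turn to feel which is heavier: set the heavier one flat on the middle of the pressing block as the weight, and put the lighter one away flat in the blue tray. Leave the glue bottle and the oil can where they are.

Things in the scene. Friction and masses are not known exactly. Their poses are not given: they have to be found in the camera images.
- glue_board: fixed white-faced gluing board 185 x 225 x 16 mm lying on the bench, its face 16 mm above the bench top. Origin at the centre of its underside; x away from the robot at yaw 0, y to the left, z up. Two wooden fence rails, 18 mm wide and 8 mm high above the face, run along its whole far (+x) edge and its whole left (+y) edge. The face is slippery.
- fence_corner (a point): inner corner of the fence, on the board's face: the far rail's inner face is the plane x = 0 of this point's frame, the left rail's inner face the plane y = 0 (axes parallel to the board's); the free face of the board lies on the -x, -y side.
- panel_mid (a point): thin brown fibreboard panel 124 (x) x 180 (y) x 4 mm, about 80 g, loose on the gluing board, a few cm from home; the point is the centre of its top face, z up. Too thin and wide to pick up; it slides if fingertips press on its top (5 to 25 N) and move sideways. Home, its far and left edges touch the rails and the point is at (-62, -90, +4) mm from fence_corner.
- outline_1 (a point): centre of the right pencilled outline on the panel's top, 60 mm to the -y side of panel_mid; axes as the panel's. The outline is 114 mm long along x and 34 mm wide along y, to take one batten.
- outline_2 (a point): centre of the middle pencilled outline on the panel's top, at panel_mid; axes as the panel's. The outline is 114 mm long along x and 34 mm wide along y, to take one batten.
- outline_3 (a point): centre of the left pencilled outline on the panel's top, 60 mm to the +y side of panel_mid; axes as the panel's. The outline is 114 mm long along x and 34 mm wide along y, to take one batten.
- batten_1_mid (a point): weathered wooden block 32 x 110 x 32 mm, used as a batten (it may be absent: there are two or three). The point is its centre, 16 mm above its underside; x across its 32 mm width, y along its 110 mm length, z up. About 70 g, loose; at first it lies flat on the bench.
- batten_2_mid (a point): weathered wooden block 32 x 110 x 32 mm, used as a batten (it may be absent: there are two or three). The point is its centre, 16 mm above its underside; x across its 32 mm width, y along its 110 mm length, z up. About 70 g, loose; at first it lies flat on the bench.
- batten_3_mid (a point): weathered wooden block 32 x 110 x 32 mm, used as a batten (it may be absent: there are two or three). The point is its centre, 16 mm above its underside; x across its 32 mm width, y along its 110 mm length, z up. About 70 g, loose; at first it lies flat on the bench.
- pressing_mid (a point): pressing block: clean pine block 62 x 140 x 36 mm, about 160 g, loose, lying flat on the bench. The point is its centre, 18 mm above its underside; x across its 62 mm width, y along its 140 mm length, z up.
- carton_1_mid (a point): closed cardboard carton of nails 50 x 85 x 42 mm; the two cartons look exactly alike, but one is full and the other partly used, and the full one weighs about 0.8 kg, the other about 0.3 kg. The point is its centre, 21 mm above its underside; x across its 50 mm width, y along its 85 mm length, z up. Loose; at first it lies flat on the bench.
- carton_2_mid (a point): closed cardboard carton of nails 50 x 85 x 42 mm; the two cartons look exactly alike, but one is full and the other partly used, and the full one weighs about 0.8 kg, the other about 0.3 kg. The point is its centre, 21 mm above its underside; x across its 50 mm width, y along its 85 mm length, z up. Loose; at first it lies flat on the bench.
- tray: fixed shallow open blue steel tray 135 (x) x 125 (y) x 24 mm, walls and floor 3 mm; origin at the centre of its underside, z up.
- glue_bottle: bystander: upright glue bottle, 48 mm across and 143 mm tall, loose; origin at the centre of its underside.
- oil_can: bystander: red oil can, 80 mm across and 176 mm tall with its spout, loose, standing behind the gluing board; origin at the centre of its underside.

How it is judged (in metres and radians):
On the way, in this order (a step that is already met when the one before it is completed fails the run):
1. the panel is home in the corner of the fence (x of panel_mid in the frame of glue_board between 0.0085 and 0.0165 m and y of panel_mid in the frame of glue_board between 0.0005 and 0.0085 m and z of panel_mid in the frame of glue_board between 0.017 and 0.023 m and angle between the x axis of panel_mid and the x axis of glue_board, either way round below 0.03 rad), for 0.3 s.
2. every batten lies inside an outline on the panel, the panel still home (all of step 1 and x of batten_1_mid in the frame of panel_mid between -0.012 and 0.012 m and z of batten_1_mid in the frame of panel_mid between 0.012 and 0.02 m and (y of batten_1_mid in the frame of panel_mid between -0.07 and -0.05 m or y of batten_1_mid in the frame of panel_mid between -0.01 and 0.01 m or y of batten_1_mid in the frame of panel_mid between 0.05 and 0.07 m) and angle between the y axis of each of batten_1_mid, batten_2_mid, batten_3_mid and the x axis of panel_mid, either way round below 0.12 rad and x of batten_2_mid in the frame of panel_mid between -0.012 and 0.012 m and z of batten_2_mid in the frame of panel_mid between 0.012 and 0.02 m and (y of batten_2_mid in the frame of panel_mid between -0.07 and -0.05 m or y of batten_2_mid in the frame of panel_mid between -0.01 and 0.01 m or y of batten_2_mid in the frame of panel_mid between 0.05 and 0.07 m) and x of batten_3_mid in the frame of panel_mid between -0.012 and 0.012 m and z of batten_3_mid in the frame of panel_mid between 0.012 and 0.02 m and (y of batten_3_mid in the frame of panel_mid between -0.07 and -0.05 m or y of batten_3_mid in the frame of panel_mid between -0.01 and 0.01 m or y of batten_3_mid in the frame of panel_mid between 0.05 and 0.07 m)), for 0.2 s.
3. the pressing block lies level across the battens (all of step 2 and x of pressing_mid in the frame of panel_mid between -0.02 and 0.02 m and y of pressing_mid in the frame of panel_mid between -0.016 and 0.016 m and z of pressing_mid in the frame of panel_mid between 0.046 and 0.054 m and angle between pressing_mid's own z axis and vertical below 0.06 rad and angle between the y axis of pressing_mid and the y axis of panel_mid, either way round below 0.15 rad), for 0.2 s.
4. the heavier carton lies on the pressing block, bearing on it with its weight of over 5 N (x of pressing_mid in the frame of panel_mid between -0.02 and 0.02 m and y of pressing_mid in the frame of panel_mid between -0.016 and 0.016 m and z of pressing_mid in the frame of panel_mid between 0.046 and 0.054 m and angle between pressing_mid's own z axis and vertical below 0.06 rad and angle between the y axis of pressing_mid and the y axis of panel_mid, either way round below 0.15 rad and ((x of carton_1_mid in the frame of pressing_mid between -0.02 and 0.02 m and y of carton_1_mid in the frame of pressing_mid between -0.03 and 0.03 m and z of carton_1_mid in the frame of pressing_mid between 0.034 and 0.044 m and angle between carton_1_mid's own z axis and vertical below 0.1 rad and contact force between carton_1 and pressing_block above 5 N) or (x of carton_2_mid in the frame of pressing_mid between -0.02 and 0.02 m and y of carton_2_mid in the frame of pressing_mid between -0.03 and 0.03 m and z of carton_2_mid in the frame of pressing_mid between 0.034 and 0.044 m and angle between carton_2_mid's own z axis and vertical below 0.1 rad and contact force between carton_2 and pressing_block above 5 N))), for 0.2 s.
At the end, for the whole second after the job is handed in: Panel within 4 mm and 0.03 rad of home; each batten flat in an outline (10 mm across it, 12 mm along, 0.12 rad); pressing block level on them (20 mm in x, 16 in y, 0.15 rad); heavier carton (over 5 N) flat on it (20 mm across, 30 along); lighter flat in the tray (45 mm); all at rest (all of step 3 and (((x of carton_1_mid in the frame of pressing_mid between -0.02 and 0.02 m and y of carton_1_mid in the frame of pressing_mid between -0.03 and 0.03 m and z of carton_1_mid in the frame of pressing_mid between 0.034 and 0.044 m and angle between carton_1_mid's own z axis and vertical below 0.1 rad and contact force between carton_1 and pressing_block above 5 N) and (x of carton_2_mid in the frame of tray between -0.045 and 0.045 m and y of carton_2_mid in the frame of tray between -0.045 and 0.045 m and z of carton_2_mid in the frame of tray between 0.018 and 0.03 m and angle between carton_2_mid's own z axis and vertical below 0.1 rad)) or ((x of carton_2_mid in the frame of pressing_mid between -0.02 and 0.02 m and y of carton_2_mid in the frame of pressing_mid between -0.03 and 0.03 m and z of carton_2_mid in the frame of pressing_mid between 0.034 and 0.044 m and angle between carton_2_mid's own z axis and vertical below 0.1 rad and contact force between carton_2 and pressing_block above 5 N) and (x of carton_1_mid in the frame of tray between -0.045 and 0.045 m and y of carton_1_mid in the frame of tray between -0.045 and 0.045 m and z of carton_1_mid in the frame of tray between 0.018 and 0.03 m and angle between carton_1_mid's own z axis and vertical below 0.1 rad))) and linear speed of each of carton_1, carton_2, pressing_block, panel below 0.02 m/s); the robot touches nothing.
It fails at once if the glue bottle is pushed more than 30 mm (distance of glue_bottle from where it was at the start of the episode above 0.03 m).
It fails at once if the oil can is pushed more than 30 mm (distance of oil_can from where it was at the start of the episode above 0.03 m).
Of batten_1, batten_2, batten_3 only 2 to 3 are there at a start; the rules pass over those that are not, and their reading is None.
At some moment in a run one of batten_1, batten_2, batten_3 may be knocked a few centimetres aside while the robot is not near it.
Once in a run the grip may slacken for a moment while it holds something.
It also fails if it takes over 210 s, if anything falls off the work surface, if the arm or the gripper's body presses on something with over 40 N, if the wrist force passes 120 N, or if a joint passes its speed limit or range.

## Robot

A 6-joint arm with a two-finger parallel gripper is mounted at the origin on a cart in front of the work surface, level with it; the furniture and walls round the work are solid. World frame = base frame: x ahead of the robot, y to its left, z up, the work surface at z = 0. Lengths are in mm, angles in rad, forces in N, time in s.
With the tool pointing down it reaches from about 350 to 875 mm from the base axis. Payload 4.2 kg.
Tool frame: the origin (TCP) lies midway between the tips of the shut fingers; the grasp point (between the pads) lies 19 mm behind it (arm.tcp_to_grasp is the distance from the TCP to the grasp point, in mm); z points along the fingers, y is the line along which they close (so a half turn about z gives the same grasp; the last joint's range is limited). The gripper opens to 85 mm and grips with 20 to 120 N. Pads are 22 mm wide; open, the fingers measure 114 mm over their backs; the gripper's body (76 mm by 85 mm) begins 54 mm behind the grasp point. The pads swing forward as they close: fully open they stand 13 mm farther back than shut.
Start: joints at [1.54, 0.385, 0.008, 0, -1.194, -0.259], TCP at [178.568, 598.926, 231.312] pointing down, gripper open.
Joint ranges: [-3.14, 3.14], [-1.21, 2.06], [-1.07, 1.41], [-3.16, 2.05], [-2.99, -0.16], [-3.1, 3.1]. Speed limits (rad/s): [2.79, 2.79, 3.14, 3.14, 3.14, 3.14].

## Interface

Orientations are given as a unit quaternion [x, y, z, w].
In Python, from bench import arm gives the robot as it stands.
- The arm moves only by the tool arm_command, never from a script. Its argument "rows" is a list of rows, each a list of 2 entries, a list of its own where there are three numbers: the shift along the tool's x, y, z as a fraction of full scale, then the turn, a rotation vector about the tool's x, y, z as a fraction of full scale. In form: [[[x, y, z], [wx, wy, wz]], ...]. A call has 1 to 5 rows; each row is the pose to reach, as a shift and turn from the pose commanded when the call began, along the tool's axes at that moment, turning the shorter way round; what a row does not reach only later rows make up. Full scale, the value 1, is 0.25 m for a shift and 180 degrees for a turn. A row lasts 1/10 s, in which the tool goes at most 50 mm and 8.59 degrees, less where a joint would pass 70% of its speed; a pose out of reach is approached as far as the arm can. A call with a number of a shift or a turn outside -1 to 1 is refused whole. A call with a gripper value outside its range is refused whole. "grip" is the opening, from 0 (shut) to 1 (fully open), set as the call begins (left out, the last holds). The fingers move at their own pace and stop on an object; the grip force is fixed at half the most. Time passes only in rows, so rows that repeat a pose let the fingers close. It gives the time, the measured TCP pose, the force, the opening and the grip force at its end, in the units of the state.
- arm.read_state(): the state, without advancing time (a new reading comes with each control period).
- arm.get_image(name): name is "scene" or "top" or "wrist"; returns (picture, depth): 480x640x3 uint8, blue, green, red; 480x640 float32, mm along the optical axis (not along the pixel's ray), 0 where there is no reading.
- arm.camera_info(name): a dict with "fx", "fy", "cx", "cy" (pixels), "extrinsics" (4x4, takes a point from camera to world coordinates). Camera axes: x right, y down, z forward; pixel columns grow to the right and rows downward; lengths in mm; the calibration is good to about 2 mm. The wrist camera is an equidistant fisheye: a pixel r from the principal point sees the ray r / f radians off the axis. A picture is of the moment at which its call begins: read the wrist's pose just before it. camera_info takes no time and is no camera call; for the wrist camera it gives the pose at the moment of the call.
- arm.job_done(): hands the job in; it is judged then, once.
Trained networks look in the newest picture that a camera, given by its name, has taken for a name from the list of things; names that differ only in an ending like _2 or _b are one class to them, and where a whole thing is asked for, a point or a joint stands for the part that bears it (a point fixed in the world has none). Each returns a list of dicts, best first, with "score" (0 to 1); they miss things now and then, are a little off and sometimes report something else, mostly with a low value. They report only what shows in the picture. A call takes as long as a camera call.
- arm.spot_in(camera, query): "position" ([column, row] in pixels, amid what is visible of it).
The state is a dict: "clock": time; "joints": joint angles; "joint_vel": joint speeds; "joint_efforts": joint torques, N m; "position": TCP position; "ee_rot": TCP orientation; "contact_force": force on the tool from outside, world axes, zero at the start; "wrist_torque": the same for the moment, N m; "gripper_width": finger opening in mm; "grasp_force": force on a finger pad.
Only numpy, scipy, OpenCV 4.12 (cv2) and the standard library are available. Lean on these libraries where they do the work, as an engineer would, in place of code of your own. Each camera call takes 0.05 s, during which the arm holds its last target. There are 200 camera calls.

## Working session

There is one attempt and no reset: what is moved stays moved. The work goes in short steps, Python scripts to look and compute and a tool call to move; the robot and the scene stay as the last step left them, time stands still between calls to the robot, and variables do not carry over. Pictures are saved under pics/ and viewed, at most 14 in all, crops included, and the job is handed in when it is done.

Besides the shell and the picture viewer there is one more tool, called after "Request:" in YAML: its name, and indented under it one key for each argument. arm_command: Moves the arm, as the interface text tells. Shift numbers are shares of 0.25 m and turn numbers shares of 180 degrees, none past 1 either way. Its arguments: {"type":"object","properties":{"rows":{"type":"array","items":{"type":"array"}},"grip":{"type":"number"}},"required":["rows"]}

```bash
mkdir -p pics; ls
cat > h.py <<'E'
import numpy as np, cv2
from scipy.spatial.transform import Rotation as R
from bench import arm
def px2w(cam,d,pts):
    c=arm.camera_info(cam);T=np.array(c["extrinsics"]);o=[]
    for u,v in pts:
        z=d[int(v),int(u)];o.append((T@[(u-c["cx"])/c["fx"]*z,(v-c["cy"])/c["fy"]*z,z,1])[:3])
    return np.array(o)
def cloud(cam,d):
    c=arm.camera_info(cam);T=np.array(c["extrinsics"]);v,u=np.mgrid[0:480,0:640]
    P=np.stack([(u-c["cx"])/c["fx"]*d,(v-c["cy"])/c["fy"]*d,d],-1)
    W=P@T[:3,:3].T+T[:3,3]; W[d==0]=np.nan
    return W
E
python3 - <<'E'
from h import *
for n in("top","scene"):
    i,d=arm.get_image(n);cv2.imwrite(f"pics/{n}0.png",i);np.save(f"{n}0.npy",d)
    c=arm.camera_info(n);print(n,c["fx"],np.round(c["extrinsics"],2).tolist())
    print((d==0).mean())
s=arm.read_state();print(s)
E
```

```text
pics
top 571.218159862482 [[-0.01, -1.0, 0.09, 482.47], [-1.0, 0.01, 0.0, -214.37], [-0.0, -0.09, -1.0, 1129.1], [0.0, 0.0, 0.0, 1.0]]
0.0038444010416666665
scene 449.383563413346 [[0.59, -0.53, 0.62, -31.48], [-0.81, -0.4, 0.43, -629.14], [0.02, -0.75, -0.66, 667.26], [0.0, 0.0, 0.0, 1.0]]
0.003909505208333333
{'clock': 0.1, 'joints': array([ 1.53961098e+00,  3.85519738e-01,  6.75981469e-03, -4.12251164e-04,
       -1.19401532e+00, -2.58619290e-01]), 'joint_vel': array([-0.0015303 , -0.00257007,  0.00375846, -0.0004634 , -0.0010803 ,
       -0.0004593 ]), 'joint_efforts': array([-6.36718778e-04, -3.93321884e+01,  1.88930207e+01,  4.19796690e+00,
       -2.58904918e-03,  1.60295755e-06]), 'position': array([178.43228045, 598.44382564, 230.30911335]), 'ee_rot': array([ 9.89508532e-01, -1.44470932e-01, -7.80782201e-05,  1.00480784e-03]), 'contact_force': array([ 0.0773428 , -0.70707903, -0.21689518]), 'wrist_torque': array([ 0.04287466, -0.01436251, -0.00895965]), 'grasp_force': 0.0, 'gripper_width': 85.450322118279}
```

View pics/top0.png

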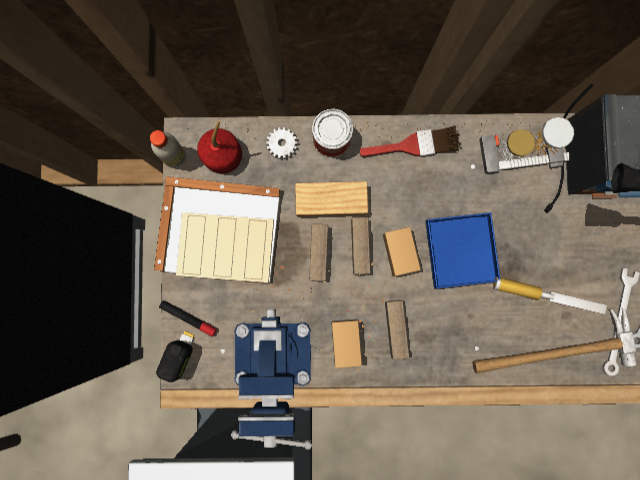

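View pics/scene0.png

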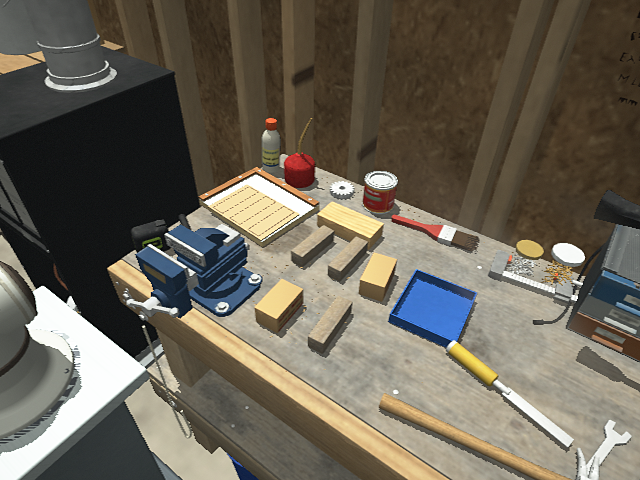

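The top view shows the board at the upper left (about 165–280, 180–283) with the panel lying right and near of home. The pressing block is at (332,198), three battens at (319,252), (361,246) and (397,330), cartons at (403,252) and (347,343), and the tray at (462,250). A black cabinet stands to the left. The arm is out of view.

```bash
cat > m.py <<'E'
from h import *
i=cv2.imread("pics/top0.png");d=np.load("top0.npy");W=cloud("top",d)
Z=W[...,2]
# black cabinet & vise heights
m=(Z>60); m[:, :]&=True
for name,(u0,u1,v0,v1) in dict(cab=(0,148,165,420),vise=(228,315,305,440),base=(128,300,455,480),walltop=(160,640,0,110),rightbox=(570,640,90,200)).items():
    P=W[v0:v1,u0:u1].reshape(-1,3);P=P[P[:,2]>40]
    if len(P): print(name,np.nanpercentile(P,1,axis=0).round(),np.nanpercentile(P,99,axis=0).round())
def rect(name,u0,u1,v0,v1,zlo,zhi,mask=None):
    M=np.zeros(Z.shape,np.uint8);M[v0:v1,u0:u1]=((Z>zlo)&(Z<zhi))[v0:v1,u0:u1]
    if mask is not None:M&=mask.astype(np.uint8)
    n,l,s,c=cv2.connectedComponentsWithStats(M);k=1+np.argmax(s[1:,4])
    P=W[l==k];(x,y),(a,b),t=cv2.minAreaRect(P[:,:2].astype(np.float32))
    if a<b: t+=90;a,b=b,a
    print(name,round(x,1),round(y,1),"LxW",round(a),round(b),"long-axis deg",round((t+90)%180-90,1),"z",np.median(P[:,2]).round(1))
rect("b1",305,335,215,290,20,60);rect("b2",345,375,210,285,20,60);rect("b3",380,415,290,365,20,60)
rect("press",288,378,175,225,20,60);rect("c1",380,425,222,282,28,60);rect("c2",325,368,312,375,28,60)
hsv=cv2.cvtColor(i,cv2.COLOR_BGR2HSV)
rect("tray",420,505,205,295,-5,40,(hsv[...,0]>100)&(hsv[...,1]>120))
rect("can",190,250,120,178,-5,250,(hsv[...,1]>180)&((hsv[...,0]<6)|(hsv[...,0]>174)))
rect("bottle",145,190,125,170,25,250)
rect("panel",165,280,195,288,10,30,(hsv[...,1]>40)&(hsv[...,2]>150)&(hsv[...,0]>15))
rect("board",150,290,175,295,8,40)
print(hsv[240,215],hsv[200,250],hsv[187,225],Z[240,215],Z[200,250],Z[187,225])
cv2.imwrite("pics/boardcrop.png",cv2.resize(i[170:295,150:290],None,fx=5,fy=4.8,interpolation=cv2.INTER_CUBIC)[:600])
E
python3 m.py
```

```text
cab [261. 378.  40.] [715. 382.  80.]
vise [ 210. -166.   45.] [433. -75. 154.]
walltop [ 799. -783.   44.] [923.  60. 442.]
rightbox [ 623. -786.   44.] [ 841. -663.  300.]
b1 550.4 -211.4 LxW 110 32 long-axis deg -3.1 z 31.9
b2 562.5 -293.1 LxW 109 32 long-axis deg 1.3 z 32.1
b3 401.0 -360.6 LxW 110 33 long-axis deg 5.6 z 31.8
press 654.8 -237.0 LxW 140 63 long-axis deg -89.2 z 36.2
c1 550.2 -371.6 LxW 85 51 long-axis deg 12.5 z 42.2
c2 376.2 -262.6 LxW 86 50 long-axis deg 3.7 z 41.9
tray 551.0 -492.1 LxW 136 126 long-axis deg 5.9 z 3.8
can 747.8 -21.1 LxW 76 76 long-axis deg 44.9 z 62.0
bottle 743.1 69.2 LxW 48 36 long-axis deg -47.0 z 103.7
panel 562.3 -28.8 LxW 180 123 long-axis deg 85.1 z 20.0
board 596.0 -13.4 LxW 226 191 long-axis deg 83.5 z 19.5
[ 23  58 242] [  0   0 243] [ 13 153 198] 18.95564086183049 16.346797929648574 28.093175429292387
```

View pics/boardcrop.png

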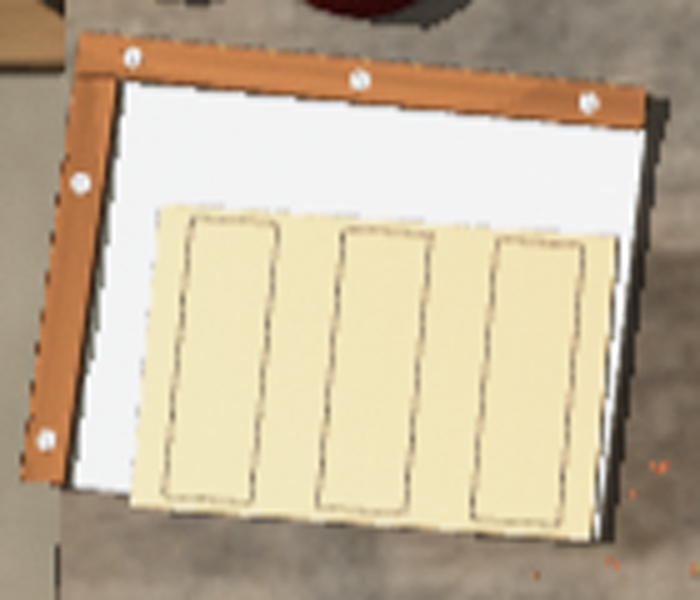

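```bash
cat > n.py <<'E'
from h import *
d=np.load("scene0.npy");W=cloud("scene",d)
for p in [(100,70),(30,70),(75,100),(170,72),(190,150),(10,120),(75,50),(75,20),(20,10),(60,180),(20,340),(60,370)]:
    print(p,W[p[1],p[0]].round())
d=np.load("top0.npy");W=cloud("top",d)
for p in [(60,300),(100,220),(120,300),(142,300),(138,230)]: print("top",p,W[p[1],p[0]].round())
c=arm.camera_info("top");T=np.array(c["extrinsics"])
def onz(u,v,z):
    r=T[:3,:3]@[(u-c["cx"])/c["fx"],(v-c["cy"])/c["fy"],1];return (T[:3,3]+r*(z-T[2,3])/r[2])[:2]
g=lambda a,b,z:onz(150+a/5,170+b/4.8,z)
C=g(122,83,16);F=g(643,129,16);L=g(74,487,16)
print("corner",C,"far",F,"left",L)
v=C-F;yaw=np.degrees(np.arctan2(v[1],v[0]))-90;w=C-L;print("yaw far",yaw,"yaw left",np.degrees(np.arctan2(w[1],w[0])),np.linalg.norm(v),np.linalg.norm(w))
pc=[g(*q,20) for q in [(162,206),(616,236),(590,540),(133,505)]];print(np.round(pc,1).tolist(),np.mean(pc,0))
a=pc[0]-pc[1];b=pc[0]-pc[3];print("panel yaw",np.degrees(np.arctan2(a[1],a[0]))-90,np.degrees(np.arctan2(b[1],b[0])),np.linalg.norm(a),np.linalg.norm(b))
# fit board from white+rails via top-z ranges: rails
i=cv2.imread("pics/top0.png");hsv=cv2.cvtColor(i,cv2.COLOR_BGR2HSV);Z=W[...,2]
M=((Z>21)&(Z<27)&(hsv[...,0]<18)&(hsv[...,1]>110));M[:, :150]=0;M[:,290:]=0;M[:170]=0;M[295:]=0
P=W[M];print(len(P),cv2.minAreaRect(P[:,:2].astype(np.float32)))
s=arm.read_state();print(R.from_quat(s["ee_rot"]).as_matrix().round(3).tolist())
E
python3 n.py
```

```text
(100, 70) [560. 458. 232.]
(30, 70) [490. 682. 199.]
(75, 100) [454. 416. 203.]
(170, 72) [706. 379. 201.]
(190, 150) [ 839.  537. -153.]
(10, 120) [313. 439. 201.]
(75, 50) [513. 456. 293.]
(75, 20) [535. 456. 354.]
(20, 10) [621. 913. 282.]
(60, 180) [340. 384.  52.]
(20, 340) [ 40. -42. 103.]
(60, 370) [ 59. -58.  13.]
top (60, 300) [ 458.  379. -180.]
top (100, 220) [ 669.  381. -409.]
top (120, 300) [ 449.  380. -573.]
top (142, 300) [ 444.  387. -808.]
top (138, 230) [ 676.  388. -755.]
corner [680.91131228  71.2375303 ] far [ 659.72776808 -134.25770532] left [515.29183096  87.9107891 ]
yaw far -5.885565275227719 yaw left -5.74871706588994 206.58420657803728 166.45663143875677
[[629.3, 53.9], [615.2, -123.8], [491.9, -113.4], [507.7, 63.8]] [561.00675116 -29.87397534]
panel yaw -4.536810935141162 -4.6588966881607625 178.30447845788356 122.0052335328357
1454 ((651.4647827148438, 21.279754638671875), (150.51914978027344, 285.5238037109375), 32.5439567565918)
[[0.958, -0.286, -0.0], [-0.286, -0.958, -0.002], [0.0, 0.002, -1.0]]
```

```bash
cat >> h.py <<'E'
def tool(yaw): # tool x at yaw (deg), pointing down
    return R.from_euler('z',yaw,degrees=True)*R.from_euler('x',180,degrees=True)
def plan(wps,start=None):
    """wps: (x,y,z,yaw); prints one [shift,turn] per call"""
    s=arm.read_state();p=np.array(s["position"]);q=R.from_quat(s["ee_rot"])
    if start: p=np.array(start[:3],float);q=tool(start[3])
    for w in wps:
        t=np.array(w[:3],float);Q=tool(w[3]);a=q.inv().apply(t-p)/250;r=(q.inv()*Q).as_rotvec()/np.pi
        print(a.round(3).tolist(),r.round(3).tolist(),"mm",np.linalg.norm(t-p).round(),"deg",np.degrees(np.linalg.norm(r*np.pi)).round(1))
        p,q=t,Q
def st():
    s=arm.read_state();m=R.from_quat(s["ee_rot"]).as_matrix()
    print("t",round(s["clock"],1),"p",s["position"].round(1),"yaw",np.degrees(np.arctan2(m[1,0],m[0,0])).round(1),"F",s["contact_force"].round(1),"w",round(s["gripper_width"],1),"gf",round(s["grasp_force"],1))
E
python3 -c "
from h import *
plan([(250,470,330,-16.6),(370,290,330,-5.6),(480,120,300,-4.6),(561,-30,200,-4.6),(561,-30,60,-4.6)])"
```

```text
[0.421, 0.411, -0.398] [0.001, -0.0, -0.0] mm 178.0 deg 0.1
[0.666, 0.553, 0.0] [0.0, 0.0, -0.061] mm 216.0 deg 11.0
[0.504, 0.634, 0.12] [-0.0, 0.0, -0.006] mm 205.0 deg 1.0
[0.371, 0.572, 0.4] [0.0, 0.0, 0.0] mm 198.0 deg 0.0
[0.0, -0.0, 0.56] [0.0, 0.0, 0.0] mm 140.0 deg 0.0
```

Request:
arm_command:
  rows:
    - [[0.421,0.411,-0.398],[0,0,0]]
    - [[0.421,0.411,-0.398],[0,0,0]]
    - [[0.421,0.411,-0.398],[0,0,0]]
    - [[0.421,0.411,-0.398],[0,0,0]]
    - [[0.421,0.411,-0.398],[0,0,0]]
  grip: 1

```text
clock: 0.6
position: [251.6, 469.0, 334.2]
ee_rot: [0.989, -0.146, 0.001, -0.003]
contact_force: [0.5, 0.2, 0.2]
gripper_width: 85.3
grasp_force: 0.0
```

Request:
arm_command:
  rows:
    - [[0.666,0.553,0],[0,0,-0.061]]
    - [[0.666,0.553,0],[0,0,-0.061]]
    - [[0.666,0.553,0],[0,0,-0.061]]
    - [[0.666,0.553,0],[0,0,-0.061]]
    - [[0.666,0.553,0],[0,0,-0.061]]

```text
clock: 1.1
position: [370.9, 287.7, 329.8]
ee_rot: [0.999, -0.05, -0.001, 0.001]
contact_force: [0.3, 1.2, 0.3]
gripper_width: 85.6
grasp_force: 0.0
```

Request:
arm_command:
  rows:
    - [[0.504,0.634,0.12],[0,0,-0.006]]
    - [[0.504,0.634,0.12],[0,0,-0.006]]
    - [[0.504,0.634,0.12],[0,0,-0.006]]
    - [[0.504,0.634,0.12],[0,0,-0.006]]
    - [[0.504,0.634,0.12],[0,0,-0.006]]

```text
clock: 1.6
position: [481.0, 116.8, 298.0]
ee_rot: [0.999, -0.043, -0.002, 0.001]
contact_force: [-0.8, -0.2, -0.7]
gripper_width: 85.4
grasp_force: 0.0
```

Request:
arm_command:
  rows:
    - [[0.371,0.572,0.4],[0,0,0]]
    - [[0.371,0.572,0.4],[0,0,0]]
    - [[0.371,0.572,0.4],[0,0,0]]
    - [[0.371,0.572,0.4],[0,0,0]]
    - [[0.371,0.572,0.4],[0,0,0]]

```text
clock: 2.1
position: [560.1, -32.3, 195.0]
ee_rot: [0.999, -0.042, -0.005, 0.001]
contact_force: [-0.2, -0.2, -0.9]
gripper_width: 85.1
grasp_force: 0.0
```

```bash
python3 -c "
from h import *
st()
plan([(561,-30,100,-4.6),(561,-30,20,-4.6)])"
```

```text
t 2.1 p [560.1 -32.3 195. ] yaw -4.8 F [-0.2 -0.2 -0.9] w 85.1 gf 0.0
[0.007, -0.01, 0.38] [0.001, 0.003, -0.001] mm 95.0 deg 0.6
[0.0, -0.0, 0.32] [0.0, 0.0, 0.0] mm 80.0 deg 0.0
```

Request:
arm_command:
  rows:
    - [[0.007,-0.01,0.38],[0,0,0]]
    - [[0.007,-0.01,0.7],[0,0,0]]
    - [[0.007,-0.01,0.7],[0,0,0]]
    - [[0.007,-0.01,0.7],[0,0,0]]
    - [[0.007,-0.01,0.7],[0,0,0]]

```text
clock: 2.6
position: [559.8, -26.5, 21.5]
ee_rot: [0.999, -0.039, -0.005, 0.001]
contact_force: [-0.2, 0.1, 0.4]
gripper_width: 85.7
grasp_force: 0.0
```

```bash
python3 -c "
from h import *
st()
i,d=arm.get_image('wrist');cv2.imwrite('pics/w1.png',i);print(arm.camera_info('wrist'))"
```

```text
t 2.6 p [559.8 -26.5  21.5] yaw -4.5 F [-0.2  0.1  0.4] w 85.7 gf 0.0
{'fx': 371.64829954431775, 'fy': 371.64829954431775, 'cx': 319.79496164852594, 'cy': 234.39270964503285, 'extrinsics': array([[-7.76803293e-02, -9.40228275e-01, -3.31566822e-01,
         6.46429256e+02],
       [-9.96976584e-01,  7.38786957e-02,  2.40754811e-02,
        -3.16209108e+01],
       [ 1.85927634e-03,  3.32434549e-01, -9.43124495e-01,
         1.67499443e+02],
       [ 0.00000000e+00,  0.00000000e+00,  0.00000000e+00,
         1.00000000e+00]])}
```

View pics/w1.png

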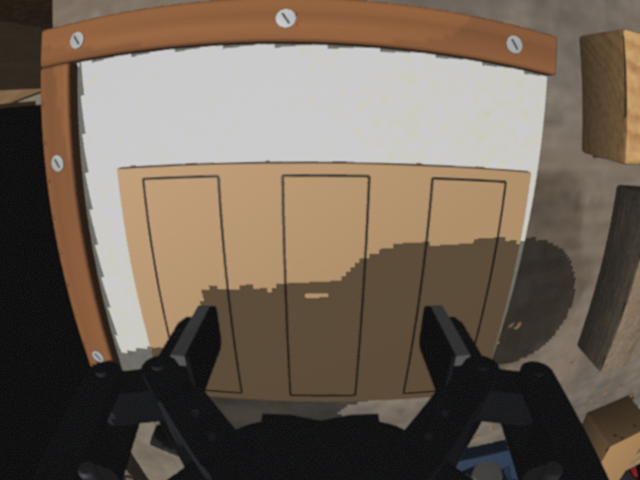

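Request:
arm_command:
  rows:
    - [[-0.125,0,0],[0,0,0]]
    - [[-0.125,0,0.03],[0,0,0]]
    - [[-0.125,0,0.03],[0,0,0]]

```text
clock: 2.95
position: [532.7, -24.0, 19.9]
ee_rot: [0.999, -0.039, 0.001, -0.0]
contact_force: [0.5, 0.5, 0.5]
gripper_width: 85.2
grasp_force: 0.0
```

Request:
arm_command:
  rows:
    - [[0,0,0.008],[0,0,0]]
    - [[0,0,0.012],[0,0,0]]
    - [[0,0,0.016],[0,0,0]]
    - [[0,0,0.016],[0,0,0]]

```text
clock: 3.35
position: [532.2, -24.8, 14.3]
ee_rot: [0.999, -0.04, 0.0, -0.0]
contact_force: [-0.2, -1.0, 0.5]
gripper_width: 85.5
grasp_force: 0.0
```

Request:
arm_command:
  rows:
    - [[0,0,0.008],[0,0,0]]
    - [[0,0,0.008],[0,0,0]]

```text
clock: 3.55
position: [531.8, -24.9, 12.0]
ee_rot: [0.999, -0.04, -0.0, 0.0]
contact_force: [-0.5, -0.4, -0.4]
gripper_width: 85.3
grasp_force: 0.0
```

Request:
arm_command:
  rows:
    - [[0,0,0.008],[0,0,0]]
    - [[0,0,0.012],[0,0,0]]
    - [[0,0,0.012],[0,0,0]]

```text
clock: 3.85
position: [531.7, -24.9, 9.1]
ee_rot: [0.999, -0.04, -0.0, 0.0]
contact_force: [0.3, 0.3, -0.1]
gripper_width: 85.5
grasp_force: 0.0
```

Request:
arm_command:
  rows:
    - [[0,0,0.006],[0,0,0]]
    - [[0,0,0.006],[0,0,0]]

```text
clock: 4.05
position: [531.8, -24.8, 7.7]
ee_rot: [0.999, -0.04, -0.0, 0.0]
contact_force: [0.4, -0.4, 0.2]
gripper_width: 85.4
grasp_force: 0.0
```

Request:
arm_command:
  rows:
    - [[0,0,0.004],[0,0,0]]
    - [[0,0,0.004],[0,0,0]]

```text
clock: 4.25
position: [532.0, -24.8, 6.9]
ee_rot: [0.999, -0.04, 0.0, 0.0]
contact_force: [-0.6, -0.2, 0.7]
gripper_width: 85.3
grasp_force: 0.5
```

Request:
arm_command:
  rows:
    - [[0,0,0.004],[0,0,0]]
    - [[0,0,0.004],[0,0,0]]

```text
clock: 4.45
position: [532.0, -24.8, 6.9]
ee_rot: [0.999, -0.039, 0.0, 0.0]
contact_force: [-2.4, 0.9, 7.4]
gripper_width: 85.2
grasp_force: 4.0
```

Request:
arm_command:
  rows:
    - [[0,0,0.003],[0,0,0]]
    - [[0,0,0.003],[0,0,0]]

```text
clock: 4.65
position: [532.0, -24.8, 6.9]
ee_rot: [0.999, -0.039, 0.0, 0.0]
contact_force: [-4.3, 0.3, 13.1]
gripper_width: 85.5
grasp_force: 6.5
```

Request:
arm_command:
  rows:
    - [[0,0,0.003],[0,0,0]]
    - [[0,0,0.003],[0,0,0]]

```text
clock: 4.85
position: [532.1, -24.8, 6.8]
ee_rot: [0.999, -0.039, 0.0, 0.0]
contact_force: [-5.5, 2.4, 18.0]
gripper_width: 85.2
grasp_force: 9.1
```

Request:
arm_command:
  rows:
    - [[0.02,-0.007,0],[0,0,0]]
    - [[0.05,-0.02,0],[0,0,0]]
    - [[0.09,-0.04,0],[0,0,0.003]]
    - [[0.13,-0.06,0],[0,0,0.0067]]
    - [[0.16,-0.06,0],[0,0,0.0067]]

```text
clock: 5.35
position: [572.0, -13.3, 6.8]
ee_rot: [0.999, -0.05, -0.001, 0.0]
contact_force: [-9.4, 1.1, 20.3]
gripper_width: 85.4
grasp_force: 9.9
```

```bash
python3 -c "
from h import *
st()
i,d=arm.get_image('wrist');cv2.imwrite('pics/w2.png',i)"
```

```text
t 5.3 p [572.  -13.3   6.8] yaw -5.7 F [-9.4  1.1 20.3] w 85.4 gf 9.9
```

View pics/w2.png

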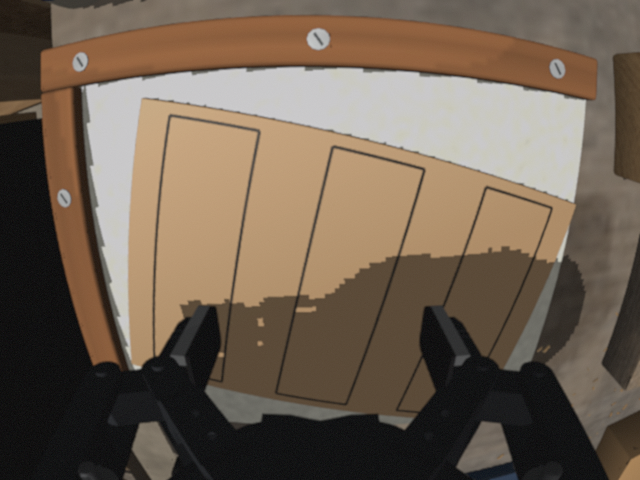

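The panel slid but turned clockwise by about 10° (top edge from (145,98) to (575,203)), so one finger bears more than the other. I'll measure it, then push with shut fingers on its right half so the far rail squares it.

```bash
cat >> h.py <<'E'
def wray(pts,z,info=None):
    c=info or arm.camera_info("wrist");T=np.array(c["extrinsics"]);o=[]
    for u,v in pts:
        a,b=(u-c["cx"])/c["fx"],(v-c["cy"])/c["fy"];t=np.hypot(a,b)
        r=T[:3,:3]@[np.sin(t)*a/max(t,1e-9),np.sin(t)*b/max(t,1e-9),np.cos(t)]
        o.append((T[:3,3]+r*(z-T[2,3])/r[2])[:2])
    return np.array(o)
E
python3 -c "
from h import *
p=wray([(145,98),(575,203),(359,150),(133,365)],20);print(p.round(1))
v=p[0]-p[1];print('yaw',np.degrees(np.arctan2(v[1],v[0]))-90,np.linalg.norm(v))
y=np.radians(np.degrees(np.arctan2(v[1],v[0]))-90);print('centre',(p[0]+p[1])/2-62*np.array([np.cos(y),np.sin(y)]))
q=wray([(85,84),(340,66),(585,98),(100,210),(122,370)],16);print(q.round(1))
"
```

```text
[[ 671.3   42.9]
 [ 615.2 -126.7]
 [ 641.7  -32.8]
 [ 552.9   82.9]]
yaw -18.315605202894204 178.595737909851
centre [584.39572441 -22.4151098 ]
[[ 684.    72.2]
 [ 672.3  -29.2]
 [ 660.3 -133.9]
 [ 630.7   75.8]
 [ 545.9   94.7]]
```

Request:
arm_command:
  rows:
    - [[0,0,-0.12],[0,0,0]]
    - [[0,0,-0.12],[0,0,0]]
    - [[0,0,-0.12],[0,0,0]]
    - [[0,0,-0.12],[0,0,0]]
    - [[0,0,-0.12],[0,0,0]]
  grip: 0

```text
clock: 5.9
position: [572.2, -13.2, 33.3]
ee_rot: [0.999, -0.05, -0.001, 0.0]
contact_force: [0.3, -0.6, -0.2]
gripper_width: 12.6
grasp_force: 0.0
```

Request:
arm_command:
  rows:
    - [[-0.025,0.2,0],[0,0,0.03]]
    - [[-0.025,0.2,0],[0,0,0.07]]
    - [[-0.025,0.2,0.036],[0,0,0.07]]
    - [[-0.025,0.2,0.036],[0,0,0.07]]
    - [[-0.025,0.2,0.036],[0,0,0.07]]

```text
clock: 6.4
position: [561.5, -61.7, 24.5]
ee_rot: [0.987, -0.158, -0.001, 0.0]
contact_force: [-0.7, 0.4, 0.4]
gripper_width: -0.1
grasp_force: 0.0
```

Request:
arm_command:
  rows:
    - [[0,0,0.006],[0,0,0]]
    - [[0,0,0.012],[0,0,0]]
    - [[0,0,0.012],[0,0,0]]

```text
clock: 6.7
position: [561.7, -61.8, 22.1]
ee_rot: [0.987, -0.159, -0.0, 0.0]
contact_force: [0.1, 0.1, 0.6]
gripper_width: -0.0
grasp_force: 0.0
```

Request:
arm_command:
  rows:
    - [[0,0,0.005],[0,0,0]]
    - [[0,0,0.005],[0,0,0]]

```text
clock: 6.9
position: [561.7, -62.1, 21.0]
ee_rot: [0.987, -0.159, -0.0, 0.0]
contact_force: [0.7, -0.8, -0.4]
gripper_width: -0.2
grasp_force: 0.0
```

```bash
python3 -c "
from h import *
st()"
```

```text
t 6.9 p [561.7 -62.1  21. ] yaw -18.3 F [ 0.7 -0.8 -0.4] w -0.2 gf 0.0
```

Request:
arm_command:
  rows:
    - [[0,0,0.004],[0,0,0]]
    - [[0,0,0.008],[0,0,0]]
    - [[0,0,0.011],[0,0,0]]
    - [[0,0,0.011],[0,0,0]]

```text
clock: 7.3
position: [561.9, -62.2, 20.1]
ee_rot: [0.987, -0.159, 0.0, 0.0]
contact_force: [-3.4, 1.4, 10.1]
gripper_width: 0.3
grasp_force: 5.3
```

Request:
arm_command:
  rows:
    - [[0.02,-0.009,0],[0,0,-0.01]]
    - [[0.04,-0.018,0],[0,0,-0.022]]
    - [[0.06,-0.027,0],[0,0,-0.034]]
    - [[0.08,-0.036,0],[0,0,-0.04]]
    - [[0.08,-0.036,0],[0,0,-0.04]]

```text
clock: 7.8
position: [583.5, -60.7, 20.1]
ee_rot: [0.995, -0.097, -0.0, 0.001]
contact_force: [-3.4, -2.0, 11.5]
gripper_width: 0.3
grasp_force: 5.2
```

```bash
python3 -c "
from h import *
st()
i,d=arm.get_image('wrist');cv2.imwrite('pics/w3.png',i)"
```

```text
t 7.8 p [583.5 -60.7  20.1] yaw -11.1 F [-3.4 -2.  11.5] w 0.3 gf 5.2
```

View pics/w3.png

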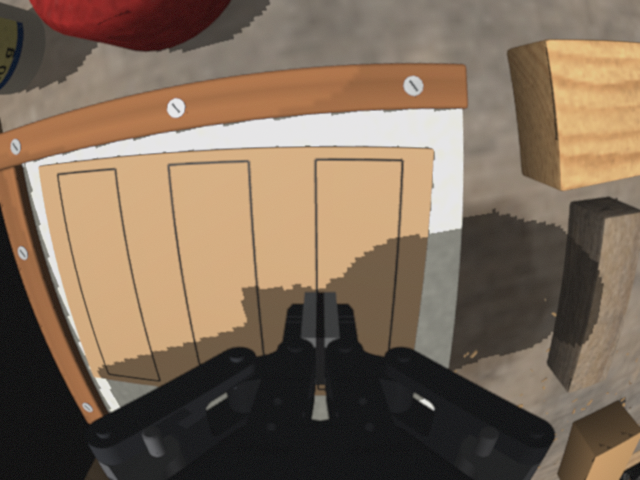

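The single contact carries the panel well: the far edge now runs (40,165) to (433,149), nearly parallel to the rail, with 15–20 mm left to go.

```bash
cat >> h.py <<'E'
def panel_from(tl,tr,c0=None,z=20):
    p=wray([tl,tr],z);v=p[0]-p[1];y=np.arctan2(v[1],v[0])-np.pi/2
    print('panel yaw',np.degrees(y).round(1),'len',np.linalg.norm(v).round(1),'centre',(p.mean(0)-62*np.array([np.cos(y),np.sin(y)])).round(1))
E
python3 -c "
from h import *
panel_from((40,165),(433,149))
q=wray([(22,165),(463,108),(60,290)],16);print(q.round(1))
v=q[0]-q[1];print(np.degrees(np.arctan2(v[1],v[0]))-90)
"
```

```text
panel yaw -10.9 len 178.6 centre [599.3 -17.9]
[[ 681.2   74.9]
 [ 657.9 -134. ]
 [ 611.3   78.9]]
-6.3629462991015515
```

Request:
arm_command:
  rows:
    - [[0.02,-0.01,0],[0,0,-0.012]]
    - [[0.04,-0.02,0],[0,0,-0.027]]
    - [[0.055,-0.03,0],[0,0,-0.027]]
    - [[0.064,-0.04,0],[0,0,-0.027]]
    - [[0.064,-0.049,0],[0,0,-0.027]]

```text
clock: 8.35
position: [601.1, -52.6, 20.1]
ee_rot: [0.999, -0.055, -0.001, 0.001]
contact_force: [-2.9, -5.1, 8.6]
gripper_width: 0.1
grasp_force: 4.4
```

```bash
python3 -c "
from h import *
st()
i,d=arm.get_image('wrist');cv2.imwrite('pics/w4.png',i)"
```

```text
t 8.3 p [601.1 -52.6  20.1] yaw -6.3 F [-2.9 -5.1  8.6] w 0.1 gf 4.4
```

View pics/w4.png

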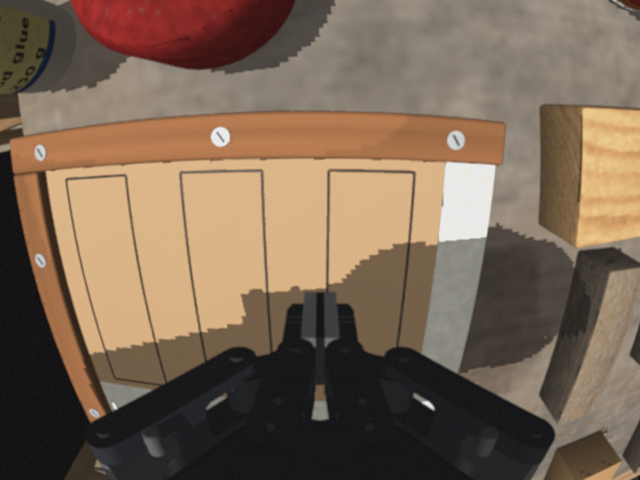

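The panel is now flush with the far rail and at or near the left rail. I'll add a small extra push into the corner, then lift off.

Request:
arm_command:
  rows:
    - [[0.004,-0.004,0.001],[0,0,0]]
    - [[0.004,-0.008,0.001],[0,0,0]]
    - [[0.006,-0.012,0.001],[0,0,0]]
    - [[0.012,-0.012,0.001],[0,0,0]]
    - [[0.012,-0.016,0.001],[0,0,0]]

```text
clock: 8.9
position: [603.7, -49.2, 20.1]
ee_rot: [0.998, -0.055, -0.001, 0.001]
contact_force: [-5.1, -4.8, 11.2]
gripper_width: 0.2
grasp_force: 5.7
```

Request:
arm_command:
  rows:
    - [[0,0,-0.2],[0,0,0]]
    - [[-0.1,0,-0.4],[0,0,0]]
    - [[-0.2,0,-0.6],[0,0,0]]
    - [[-0.2,0,-0.6],[0,0,0]]
    - [[-0.2,0,-0.6],[0,0,0]]
  grip: 1

```text
clock: 9.4
position: [555.9, -41.6, 170.8]
ee_rot: [0.999, -0.055, 0.003, -0.001]
contact_force: [-0.4, -0.4, -0.8]
gripper_width: 72.4
grasp_force: 0.0
```

```bash
python3 -c "
from h import *
st();print(arm.read_state()['joints'].round(2))
i,d=arm.get_image('wrist');cv2.imwrite('pics/w5.png',i);np.save('w5.npy',d);np.save('w5T.npy',arm.camera_info('wrist')['extrinsics'])"
```

```text
t 9.4 p [555.9 -41.6 170.8] yaw -6.3 F [-0.4 -0.4 -0.8] w 72.4 gf 0.0
[ 0.22  0.32 -0.25  0.   -0.99  1.25]
```

View pics/w5.png

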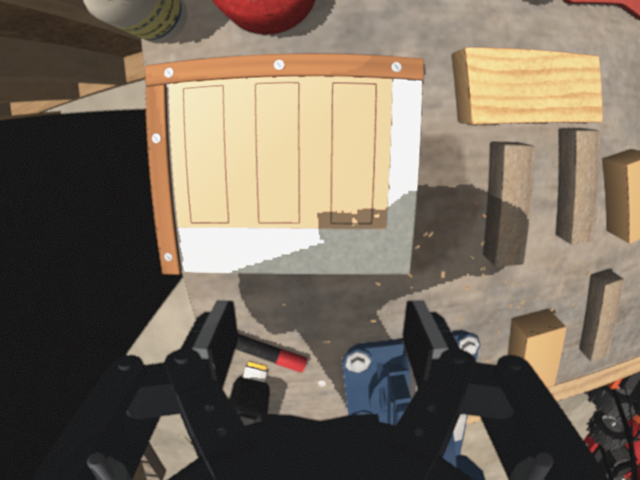

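The panel is home: both edges meet the rails, and the middle outline spans (256,83) to (300,222).

```bash
cat >> h.py <<'E'
def rects(zlo=24,zhi=60,roi=(-460,-140,320,720)):
    """loose blocks right of the board from the top camera: list by size"""
    i,d=arm.get_image("top");W=cloud("top",d);Z=W[...,2]
    M=((Z>zlo)&(Z<zhi)&(W[...,1]>roi[0])&(W[...,1]<roi[1])&(W[...,0]>roi[2])&(W[...,0]<roi[3])).astype(np.uint8)
    n,l,s,c=cv2.connectedComponentsWithStats(M)
    for k in range(1,n):
        if s[k,4]<150: continue
        P=W[l==k];(x,y),(a,b),t=cv2.minAreaRect(P[:,:2].astype(np.float32))
        if a<b: t+=90;a,b=b,a
        print(round(x,1),round(y,1),"LxW",round(a),round(b),"deg",round((t+90)%180-90,1),"z",np.median(P[:,2]).round(1))
    return i,d
E
python3 - <<'E'
from h import *
q=wray([(256,83),(299,82),(300,222),(258,222)],20);print(q.round(1).tolist(),q.mean(0).round(1))
q=wray([(332,83),(377,83),(374,222),(331,223)],20);b=q.mean(0)
q=wray([(183,87),(222,86),(228,222),(190,222)],20);a=q.mean(0)
v=a-b;print("outline3",a,"outline1",b,"mid",(a+b)/2,"yaw",np.degrees(np.arctan2(v[1],v[0]))-90,np.linalg.norm(v))
q=wray([(165,82),(392,78),(182,272)],16);print("corner",q.round(1).tolist())
i,d=rects();cv2.imwrite("pics/top1.png",i)
c=arm.camera_info("top")
E
```

```text
[[666.7, -3.2], [662.8, -36.4], [550.5, -23.7], [554.5, 11.1]] [608.6 -13. ]
outline3 [615.51678     47.06331753] outline1 [601.53509797 -72.81043216] mid [608.52593898 -12.87355732] yaw -6.65273275645977 120.68638405811227
corner [[682.5, 73.5], [659.7, -109.3], [514.1, 91.8]]
654.9 -237.2 LxW 140 63 deg -89.4 z 36.1
562.4 -293.1 LxW 109 32 deg 1.3 z 32.0
550.1 -211.4 LxW 110 32 deg -3.1 z 32.0
550.1 -371.5 LxW 85 51 deg 13.0 z 42.0
401.3 -360.5 LxW 110 32 deg 5.3 z 31.9
376.1 -262.7 LxW 85 50 deg 3.7 z 41.7
357.9 -161.1 LxW 70 17 deg 1.9 z 35.1
```

```bash
python3 -c "
from h import *
plan([(550.2,-211.4,130,-3.1),(550.2,-211.4,2,-3.1)])
print();plan([(550,-211.4,110,-3.1),(590,-80,110,-6.4),(616.2,47.6,110,-6.4),(616.2,47.6,24,-6.4)],start=(550.2,-211.4,2,-3.1))"
```

```text
[0.056, 0.676, 0.148] [-0.0, 0.0, -0.018] mm 174.0 deg 3.2
[0.0, -0.0, 0.512] [0.0, 0.0, 0.0] mm 128.0 deg 0.0

[-0.001, 0.0, -0.432] [0.0, 0.0, 0.0] mm 108.0 deg 0.0
[0.131, -0.533, -0.0] [0.0, -0.0, 0.018] mm 137.0 deg 3.3
[0.047, -0.519, -0.0] [0.0, 0.0, 0.0] mm 130.0 deg 0.0
[0.0, -0.0, 0.344] [0.0, 0.0, 0.0] mm 86.0 deg 0.0
```

Request:
arm_command:
  rows:
    - [[0.056,0.676,0.148],[0,0,-0.018]]
    - [[0.056,0.676,0.148],[0,0,-0.018]]
    - [[0.056,0.676,0.148],[0,0,-0.018]]
    - [[0.056,0.676,0.148],[0,0,-0.018]]
    - [[0.056,0.676,0.148],[0,0,-0.018]]
  grip: 0.65

```text
clock: 10.0
position: [548.9, -214.2, 126.8]
ee_rot: [1.0, -0.029, -0.004, -0.0]
contact_force: [-0.4, 0.5, -0.3]
gripper_width: 55.3
grasp_force: 0.0
```

Request:
arm_command:
  rows:
    - [[0,0,0.2],[0,0,0]]
    - [[0,0,0.4],[0,0,0]]
    - [[0,0,0.48],[0,0,0]]
    - [[0,0,0.512],[0,0,0]]
    - [[0,0,0.512],[0,0,0]]

```text
clock: 10.5
position: [550.2, -210.8, 1.2]
ee_rot: [1.0, -0.026, -0.002, -0.0]
contact_force: [0.5, 0.3, 0.7]
gripper_width: 55.6
grasp_force: 0.0
```

Request:
arm_command:
  rows:
    - [[0,0,0],[0,0,0]]
    - [[0,0,0],[0,0,0]]
    - [[0,0,0],[0,0,0]]
    - [[0,0,0],[0,0,0]]
    - [[0,0,0],[0,0,0]]
  grip: 0

```text
clock: 11.0
position: [551.9, -211.4, 4.7]
ee_rot: [1.0, -0.026, 0.002, 0.0]
contact_force: [0.4, 1.5, 5.6]
gripper_width: 31.1
grasp_force: 61.4
```

Request:
arm_command:
  rows:
    - [[0,0,-0.05],[0,0,0]]
    - [[0,0,-0.2],[0,0,0]]
    - [[0,0,-0.4],[0,0,0]]
    - [[0,0,-0.432],[0,0,0]]
    - [[0,0,-0.432],[0,0,0]]

```text
clock: 11.5
position: [551.9, -211.6, 114.0]
ee_rot: [1.0, -0.027, 0.003, 0.0]
contact_force: [0.3, -0.1, -1.4]
gripper_width: 30.8
grasp_force: 65.1
```

Request:
arm_command:
  rows:
    - [[0.05,-0.15,0],[0,0,0.018]]
    - [[0.1,-0.3,0],[0,0,0.018]]
    - [[0.131,-0.45,0],[0,0,0.018]]
    - [[0.131,-0.533,0],[0,0,0.018]]
    - [[0.131,-0.533,0],[0,0,0.018]]

```text
clock: 12.0
position: [589.5, -77.6, 109.1]
ee_rot: [0.999, -0.053, -0.002, 0.0]
contact_force: [-0.2, -0.2, -1.1]
gripper_width: 31.2
grasp_force: 65.1
```

```bash
python3 -c "
from h import *
st()
plan([(616.2,47.6,110,-6.4),(616.2,47.6,26,-6.4)])"
```

```text
t 12.0 p [589.5 -77.6 109.1] yaw -6.1 F [-0.2 -0.2 -1.1] w 31.2 gf 65.1
[0.053, -0.509, -0.004] [0.0, 0.001, 0.002] mm 128.0 deg 0.4
[0.0, -0.0, 0.336] [0.0, 0.0, 0.0] mm 84.0 deg 0.0
```

Request:
arm_command:
  rows:
    - [[0.02,-0.2,0],[0,0,0.002]]
    - [[0.06,-0.4,0],[0,0,0.002]]
    - [[0.06,-0.509,0],[0,0,0.002]]
    - [[0.06,-0.509,0],[0,0,0.002]]
    - [[0.06,-0.509,0],[0,0,0.002]]

```text
clock: 12.5
position: [618.3, 44.4, 109.6]
ee_rot: [0.998, -0.058, -0.002, 0.0]
contact_force: [0.5, -0.2, -0.6]
gripper_width: 31.1
grasp_force: 65.1
```

Request:
arm_command:
  rows:
    - [[0,0,0.1],[0,0,0]]
    - [[0,0,0.2],[0,0,0]]
    - [[0,0,0.25],[0,0,0]]
    - [[0,0,0.25],[0,0,0]]
    - [[0,0,0.25],[0,0,0]]

```text
clock: 13.0
position: [619.8, 43.9, 49.0]
ee_rot: [0.998, -0.058, 0.0, 0.0]
contact_force: [0.5, -0.2, -1.1]
gripper_width: 30.9
grasp_force: 65.1
```

```bash
python3 -c "
from h import *
st()
plan([(617.5,47.6,25.5,-6.4)])"
```

```text
t 13.0 p [619.8  43.9  49. ] yaw -6.7 F [ 0.5 -0.2 -1.1] w 30.9 gf 65.1
[-0.011, -0.014, 0.094] [0.0, -0.0, -0.002] mm 24.0 deg 0.3
```

Request:
arm_command:
  rows:
    - [[-0.011,-0.014,0.05],[0,0,-0.002]]
    - [[-0.011,-0.014,0.08],[0,0,-0.002]]
    - [[-0.011,-0.014,0.09],[0,0,-0.002]]
    - [[-0.011,-0.014,0.096],[0,0,-0.002]]
    - [[-0.011,-0.014,0.099],[0,0,-0.002]]

```text
clock: 13.5
position: [616.8, 48.5, 24.8]
ee_rot: [0.999, -0.055, -0.0, 0.0]
contact_force: [-5.3, 0.3, 8.5]
gripper_width: 31.0
grasp_force: 66.1
```

Request:
arm_command:
  rows:
    - [[0,0,0],[0,0,0]]
    - [[0,0,0],[0,0,0]]
    - [[0,0,0],[0,0,0]]
    - [[0,0,0],[0,0,0]]
  grip: 0.55

```text
clock: 13.9
position: [617.2, 48.6, 23.8]
ee_rot: [0.998, -0.055, 0.0, -0.0]
contact_force: [-0.7, -1.0, -0.3]
gripper_width: 47.1
grasp_force: 0.0
```

Request:
arm_command:
  rows:
    - [[0,0,-0.1],[0,0,0]]
    - [[0,0,-0.2],[0,0,0]]
    - [[0,0,-0.4],[0,0,0]]
    - [[0,0,-0.4],[0,0,0]]

```text
clock: 14.3
position: [621.8, 49.4, 131.4]
ee_rot: [0.999, -0.054, 0.007, -0.002]
contact_force: [0.4, -0.1, 0.1]
gripper_width: 47.2
grasp_force: 0.0
```

Request:
arm_command:
  rows:
    - [[-0.15,0.15,0],[0,0,0]]
    - [[-0.15,0.35,0],[0,0,0]]
    - [[-0.15,0.55,0],[0,0,0]]
    - [[-0.15,0.65,0],[0,0,0]]
    - [[-0.15,0.65,0],[0,0,0]]

```text
clock: 14.8
position: [561.3, -111.9, 123.8]
ee_rot: [0.998, -0.057, 0.0, 0.0]
contact_force: [-0.5, 1.0, 0.3]
gripper_width: 47.0
grasp_force: 0.0
```

```bash
python3 -c "
from h import *
st()
rects(roi=(-460,-140,320,720));print();rects(zlo=40,roi=(-110,95,540,690))
plan([(562.4,-293.1,130,1.3),(562.4,-293.1,6,1.3)])
plan([(562.4,-293.1,110,1.3),(590,-140,110,-3),(609.5,-12,110,-6.4),(609.5,-12,50,-6.4)],start=(562.4,-293.1,6,1.3))"
```

```text
t 14.8 p [ 561.3 -111.9  123.8] yaw -6.6 F [-0.5  1.   0.3] w 47.0 gf 0.0
655.0 -237.1 LxW 140 63 deg -89.0 z 36.1
562.3 -293.1 LxW 109 32 deg 1.0 z 32.1
550.0 -371.2 LxW 85 51 deg 12.7 z 42.1
401.0 -360.5 LxW 110 33 deg 5.4 z 32.0
376.2 -262.6 LxW 85 50 deg 3.7 z 41.9
358.3 -161.1 LxW 70 17 deg 1.8 z 35.1

[0.083, 0.73, -0.025] [-0.0, -0.0, -0.043] mm 184.0 deg 7.7
[0.0, -0.0, 0.496] [0.0, 0.0, 0.0] mm 124.0 deg 0.0
[-0.0, 0.0, -0.416] [0.0, 0.0, 0.0] mm 104.0 deg 0.0
[0.124, -0.61, -0.0] [0.0, -0.0, 0.024] mm 156.0 deg 4.3
[0.051, -0.515, -0.0] [0.0, -0.0, 0.019] mm 129.0 deg 3.4
[0.0, -0.0, 0.24] [0.0, 0.0, 0.0] mm 60.0 deg 0.0
```

Request:
arm_command:
  rows:
    - [[0.083,0.2,-0.025],[0,0,-0.02]]
    - [[0.083,0.4,-0.025],[0,0,-0.043]]
    - [[0.083,0.6,-0.025],[0,0,-0.043]]
    - [[0.083,0.73,-0.025],[0,0,-0.043]]
    - [[0.083,0.73,-0.025],[0,0,-0.043]]
  grip: 0.65

```text
clock: 15.4
position: [562.6, -295.2, 129.5]
ee_rot: [1.0, 0.011, 0.0, 0.0]
contact_force: [-0.8, 0.3, -1.3]
gripper_width: 55.5
grasp_force: 0.0
```

Request:
arm_command:
  rows:
    - [[0,0,0.2],[0,0,0]]
    - [[0,0,0.4],[0,0,0]]
    - [[0,0,0.47],[0,0,0]]
    - [[0,0,0.496],[0,0,0]]
    - [[0,0,0.496],[0,0,0]]

```text
clock: 15.9
position: [563.2, -291.3, 5.5]
ee_rot: [1.0, 0.014, -0.0, -0.0]
contact_force: [1.7, 0.5, 0.3]
gripper_width: 55.7
grasp_force: 0.0
```

Request:
arm_command:
  rows:
    - [[0,0,0],[0,0,0]]
    - [[0,0,0],[0,0,0]]
    - [[0,0,0],[0,0,0]]
    - [[0,0,0],[0,0,0]]
    - [[0,0,0],[0,0,0]]
  grip: 0

```text
clock: 16.4
position: [564.3, -292.7, 8.3]
ee_rot: [1.0, 0.013, 0.002, 0.001]
contact_force: [0.6, 1.6, 5.3]
gripper_width: 31.1
grasp_force: 61.4
```

Request:
arm_command:
  rows:
    - [[0,0,-0.05],[0,0,0]]
    - [[0,0,-0.2],[0,0,0]]
    - [[0,0,-0.4],[0,0,0]]
    - [[0,0,-0.416],[0,0,0]]
    - [[0,0,-0.416],[0,0,0]]

```text
clock: 16.9
position: [563.3, -292.8, 112.8]
ee_rot: [1.0, 0.012, 0.002, 0.0]
contact_force: [0.4, 0.5, -1.1]
gripper_width: 30.8
grasp_force: 60.6
```

Request:
arm_command:
  rows:
    - [[0.05,-0.15,0],[0,0,0.024]]
    - [[0.1,-0.3,0],[0,0,0.024]]
    - [[0.124,-0.45,0],[0,0,0.024]]
    - [[0.124,-0.61,0],[0,0,0.024]]
    - [[0.124,-0.61,0],[0,0,0.024]]

```text
clock: 17.4
position: [588.4, -135.4, 108.3]
ee_rot: [1.0, -0.023, -0.002, -0.0]
contact_force: [-0.6, 0.2, -1.3]
gripper_width: 31.3
grasp_force: 60.6
```

Request:
arm_command:
  rows:
    - [[0.051,-0.15,0],[0,0,0.019]]
    - [[0.051,-0.3,0],[0,0,0.019]]
    - [[0.051,-0.45,0],[0,0,0.019]]
    - [[0.051,-0.515,0],[0,0,0.019]]
    - [[0.051,-0.515,0],[0,0,0.019]]

```text
clock: 17.9
position: [608.3, -10.0, 108.9]
ee_rot: [0.999, -0.054, -0.001, 0.0]
contact_force: [0.1, -0.8, -0.3]
gripper_width: 31.0
grasp_force: 60.6
```

Request:
arm_command:
  rows:
    - [[0,0,0.1],[0,0,0]]
    - [[0,0,0.2],[0,0,0]]
    - [[0,0,0.24],[0,0,0]]
    - [[0,0,0.24],[0,0,0]]
    - [[0,0,0.24],[0,0,0]]

```text
clock: 18.4
position: [609.3, -12.2, 50.5]
ee_rot: [0.998, -0.055, 0.0, 0.0]
contact_force: [0.2, 0.0, -2.2]
gripper_width: 30.6
grasp_force: 60.8
```

```bash
python3 -c "
from h import *
st()
plan([(610,-12,25.5,-6.4)])"
```

```text
t 18.4 p [609.3 -12.2  50.5] yaw -6.3 F [ 0.2  0.  -2.2] w 30.6 gf 60.8
[0.002, -0.001, 0.1] [0.0, -0.0, 0.0] mm 25.0 deg 0.1
```

Request:
arm_command:
  rows:
    - [[0.005,-0.001,0.05],[0,0,0]]
    - [[0.005,-0.001,0.075],[0,0,0]]
    - [[0.005,-0.001,0.085],[0,0,0]]
    - [[0.005,-0.001,0.09],[0,0,0]]
    - [[0.005,-0.001,0.092],[0,0,0]]

```text
clock: 18.9
position: [613.1, -12.7, 43.8]
ee_rot: [0.999, -0.051, 0.005, 0.001]
contact_force: [-27.9, -2.7, 75.7]
gripper_width: 31.0
grasp_force: 104.3
```

Request:
arm_command:
  rows:
    - [[0,0,0],[0,0,0]]
    - [[0,0,0],[0,0,0]]
    - [[0,0,0],[0,0,0]]
    - [[0,0,0],[0,0,0]]
  grip: 0.52

```text
clock: 19.3
position: [612.4, -16.5, 42.5]
ee_rot: [0.999, -0.052, 0.004, 0.003]
contact_force: [-22.9, -16.8, 65.6]
gripper_width: 44.3
grasp_force: 34.6
```

Request:
arm_command:
  rows:
    - [[0,0,-0.1],[0,0,0]]
    - [[0,0,-0.2],[0,0,0]]
    - [[0,0,-0.4],[0,0,0]]
    - [[0,0,-0.4],[0,0,0]]

```text
clock: 19.7
position: [615.6, -10.9, 135.9]
ee_rot: [0.999, -0.054, 0.009, -0.001]
contact_force: [1.1, 0.9, 0.6]
gripper_width: 44.5
grasp_force: 0.0
```

Request:
arm_command:
  rows:
    - [[-0.2,0.15,0],[0,0,0]]
    - [[-0.4,0.35,0],[0,0,0]]
    - [[-0.5,0.55,0],[0,0,0]]
    - [[-0.5,0.7,0],[0,0,0]]
    - [[-0.5,0.7,0],[0,0,0]]
  grip: 0.65

```text
clock: 20.2
position: [465.3, -173.8, 128.2]
ee_rot: [0.998, -0.056, 0.001, 0.0]
contact_force: [-0.1, -0.5, -0.3]
gripper_width: 55.5
grasp_force: 0.0
```

```bash
python3 -c "
from h import *
st()
rects(roi=(-460,-140,320,720));print();i,d=rects(zlo=40,roi=(-110,95,540,690))
cv2.imwrite('pics/top2.png',i)
plan([(401,-360.5,130,5.4),(401,-360.5,6,5.4)])
"
```

```text
t 20.2 p [ 465.3 -173.8  128.2] yaw -6.4 F [-0.1 -0.5 -0.3] w 55.5 gf 0.0
654.9 -237.2 LxW 140 63 deg -88.7 z 36.2
550.1 -371.4 LxW 85 51 deg 12.4 z 42.1
401.0 -360.5 LxW 110 33 deg 5.5 z 32.0
376.1 -262.6 LxW 85 50 deg 3.7 z 41.8
353.0 -161.3 LxW 60 16 deg 1.8 z 35.0

620.8 30.1 LxW 110 33 deg 2.1 z 51.6
610.3 -12.8 LxW 110 33 deg -6.1 z 51.8
[-0.174, 0.772, -0.008] [0.0, -0.001, -0.066] mm 198.0 deg 11.9
[-0.0, -0.0, 0.496] [0.0, 0.0, 0.0] mm 124.0 deg 0.0
```

```bash
python3 -c "
import cv2
i=cv2.imread('pics/top2.png');cv2.imwrite('pics/crop2.png',cv2.resize(i[170:290,150:290],None,fx=5,fy=5,interpolation=cv2.INTER_CUBIC))"
```

```text
(no output)
```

View pics/crop2.png

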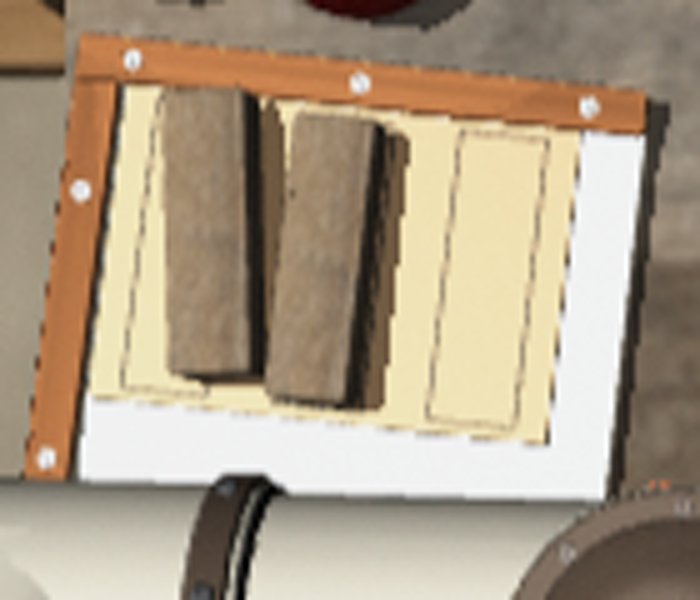

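The panel is still home, but the left batten was knocked askew towards the middle one. The gap is too narrow for a finger, so I'll drag it left from above with shut fingers, against the left rail.

```bash
python3 -c "
from h import *
plan([(600,-30,130,-2),(621,24,90,2.1),(621,24,55,2.1)])
yv=np.array([.1115,.9938])
print('slide');plan([(621+17.5*yv[0],24+17.5*yv[1],50,-6.4)],start=(621,24,50,2.1))"
```

```text
[0.467, -0.631, -0.007] [0.0, -0.001, -0.025] mm 196.0 deg 4.5
[0.076, -0.219, 0.16] [0.0, 0.0, -0.023] mm 70.0 deg 4.1
[0.0, -0.0, 0.14] [0.0, 0.0, 0.0] mm 35.0 deg 0.0
slide
[0.01, -0.069, -0.0] [0.0, -0.0, 0.047] mm 18.0 deg 8.5
```

Request:
arm_command:
  rows:
    - [[0.1,-0.16,0],[0,0,-0.025]]
    - [[0.25,-0.32,0],[0,0,-0.025]]
    - [[0.4,-0.5,0],[0,0,-0.025]]
    - [[0.467,-0.631,-0.007],[0,0,-0.025]]
    - [[0.467,-0.631,-0.007],[0,0,-0.025]]
  grip: 0

```text
clock: 20.8
position: [605.1, -22.1, 129.3]
ee_rot: [1.0, -0.012, 0.003, -0.0]
contact_force: [-0.3, -0.3, -0.0]
gripper_width: -0.2
grasp_force: 0.0
```

Request:
arm_command:
  rows:
    - [[0.03,-0.1,0.05],[0,0,-0.023]]
    - [[0.076,-0.219,0.1],[0,0,-0.023]]
    - [[0.076,-0.219,0.16],[0,0,-0.023]]
    - [[0.076,-0.219,0.16],[0,0,-0.023]]
    - [[0.076,-0.219,0.16],[0,0,-0.023]]

```text
clock: 21.3
position: [620.9, 26.9, 89.0]
ee_rot: [1.0, 0.021, 0.0, 0.0]
contact_force: [0.1, 0.1, -0.1]
gripper_width: 0.2
grasp_force: 0.0
```

```bash
python3 -c "
from h import *
st()
plan([(621,24,55,2.1)])"
```

```text
t 21.3 p [620.9  26.9  89. ] yaw 2.4 F [ 0.1  0.1 -0.1] w 0.2 gf 0.0
[-0.0, 0.012, 0.136] [0.0, -0.0, 0.002] mm 34.0 deg 0.3
```

Request:
arm_command:
  rows:
    - [[0,0.012,0.08],[0,0,0]]
    - [[0,0.012,0.136],[0,0,0]]
    - [[0,0.012,0.144],[0,0,0]]
    - [[0,0.012,0.148],[0,0,0]]
    - [[0,0.012,0.15],[0,0,0]]

```text
clock: 21.8
position: [621.0, 23.4, 52.1]
ee_rot: [1.0, 0.021, 0.0, 0.0]
contact_force: [-1.3, -0.7, 3.7]
gripper_width: 0.0
grasp_force: 2.0
```

Request:
arm_command:
  rows:
    - [[0,0,0.004],[0,0,0]]
    - [[0,0,0.004],[0,0,0]]

```text
clock: 22.0
position: [621.0, 23.4, 52.2]
ee_rot: [1.0, 0.021, 0.0, 0.0]
contact_force: [-3.1, -1.2, 6.6]
gripper_width: 0.1
grasp_force: 3.4
```

Request:
arm_command:
  rows:
    - [[0,0,0.003],[0,0,0]]
    - [[0,0,0.003],[0,0,0]]

```text
clock: 22.2
position: [621.0, 23.4, 52.1]
ee_rot: [1.0, 0.021, 0.0, 0.0]
contact_force: [-4.9, -0.4, 10.4]
gripper_width: -0.5
grasp_force: 5.1
```

Request:
arm_command:
  rows:
    - [[0.003,-0.014,0],[0,0,0.008]]
    - [[0.006,-0.028,0],[0,0,0.018]]
    - [[0.009,-0.042,0],[0,0,0.028]]
    - [[0.011,-0.057,0],[0,0,0.038]]
    - [[0.012,-0.072,0],[0,0,0.048]]

```text
clock: 22.7
position: [624.0, 40.6, 52.1]
ee_rot: [0.998, -0.055, 0.001, 0.001]
contact_force: [-1.9, -4.9, 8.3]
gripper_width: -0.0
grasp_force: 3.8
```

Request:
arm_command:
  rows:
    - [[0,0,-0.1],[0,0,0]]
    - [[0,0,-0.3],[0,0,0]]
    - [[-0.2,0,-0.35],[0,0,0]]
    - [[-0.3,0,-0.35],[0,0,0]]
    - [[-0.3,0,-0.35],[0,0,0]]

```text
clock: 23.2
position: [545.9, 50.2, 138.6]
ee_rot: [0.999, -0.055, 0.0, -0.001]
contact_force: [0.8, 0.3, 1.1]
gripper_width: 0.2
grasp_force: 0.0
```

```bash
python3 -c "
from h import *
st()
i,d=arm.get_image('wrist');cv2.imwrite('pics/w6.png',i);rects(zlo=40,roi=(-110,95,540,690))"
```

```text
t 23.2 p [545.9  50.2 138.6] yaw -6.3 F [0.8 0.3 1.1] w 0.2 gf 0.0
624.9 47.0 LxW 110 34 deg -5.7 z 51.8
610.0 -12.8 LxW 110 33 deg -6.1 z 51.8
```

View pics/w6.png

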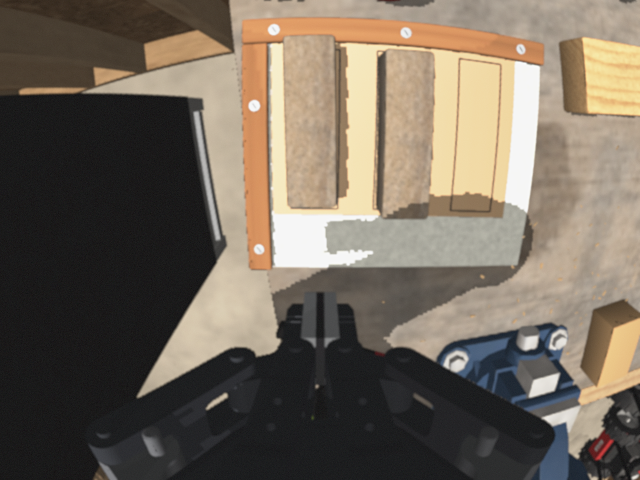

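The left batten now lies straight in its outline against the far rail, with a finger-wide gap to the middle one. Next is the third batten.

```bash
python3 -c "
from h import *
plan([(520,-160,140,0),(401,-360.5,130,5.4),(401,-360.5,6,5.4)])
print();plan([(401,-360.5,120,5.4),(510,-190,120,-3),(602.8,-71.6,120,-6.4),(602.8,-71.6,70,-6.4)],start=(401,-360.5,6,5.4))"
```

```text
[-0.024, 0.849, -0.009] [-0.0, -0.001, -0.035] mm 212.0 deg 6.2
[-0.476, 0.802, 0.04] [0.0, 0.0, -0.03] mm 233.0 deg 5.4
[-0.0, -0.0, 0.496] [0.0, 0.0, 0.0] mm 124.0 deg 0.0

[0.0, 0.0, -0.456] [0.0, 0.0, 0.0] mm 114.0 deg 0.0
[0.498, -0.638, -0.0] [-0.0, -0.0, 0.047] mm 202.0 deg 8.4
[0.346, -0.492, -0.0] [0.0, -0.0, 0.019] mm 150.0 deg 3.4
[0.0, -0.0, 0.2] [0.0, 0.0, 0.0] mm 50.0 deg 0.0
```

Request:
arm_command:
  rows:
    - [[-0.024,0.2,-0.009],[0,0,-0.035]]
    - [[-0.024,0.4,-0.009],[0,0,-0.035]]
    - [[-0.024,0.6,-0.009],[0,0,-0.035]]
    - [[-0.024,0.8,-0.009],[0,0,-0.035]]
    - [[-0.024,0.849,-0.009],[0,0,-0.035]]
  grip: 0.65

```text
clock: 23.8
position: [519.6, -164.4, 138.9]
ee_rot: [1.0, -0.002, -0.0, 0.0]
contact_force: [-0.6, 0.2, 0.4]
gripper_width: 55.5
grasp_force: 0.0
```

Request:
arm_command:
  rows:
    - [[-0.1,0.16,0.04],[0,0,-0.03]]
    - [[-0.2,0.33,0.04],[0,0,-0.03]]
    - [[-0.3,0.5,0.04],[0,0,-0.03]]
    - [[-0.4,0.67,0.04],[0,0,-0.03]]
    - [[-0.476,0.802,0.04],[0,0,-0.03]]

```text
clock: 24.3
position: [400.0, -363.2, 129.1]
ee_rot: [0.999, 0.047, 0.0, 0.0]
contact_force: [0.2, -0.8, -1.1]
gripper_width: 55.4
grasp_force: 0.0
```

```bash
python3 -c "
from h import *
st()
i,d=rects();plan([(401,-360.5,6,5.4)])"
```

```text
t 24.3 p [ 400.  -363.2  129.1] yaw 5.4 F [ 0.2 -0.8 -1.1] w 55.4 gf 0.0
654.7 -237.1 LxW 140 63 deg -88.9 z 36.2
550.1 -371.5 LxW 85 51 deg 12.4 z 42.1
354.2 -264.1 LxW 50 41 deg -85.8 z 41.9
[0.015, -0.022, 0.492] [0.0, 0.0, -0.001] mm 123.0 deg 0.3
```

Request:
arm_command:
  rows:
    - [[0.006,-0.008,0.2],[0,0,0]]
    - [[0.006,-0.008,0.4],[0,0,0]]
    - [[0.006,-0.008,0.47],[0,0,0]]
    - [[0.006,-0.008,0.496],[0,0,0]]
    - [[0.006,-0.008,0.496],[0,0,0]]

```text
clock: 24.85
position: [402.4, -358.9, 4.5]
ee_rot: [0.999, 0.047, -0.001, -0.0]
contact_force: [-0.3, 0.1, 0.1]
gripper_width: 55.3
grasp_force: 0.0
```

Request:
arm_command:
  rows:
    - [[0,0,0],[0,0,0]]
    - [[0,0,0],[0,0,0]]
    - [[0,0,0],[0,0,0]]
    - [[0,0,0],[0,0,0]]
    - [[0,0,0],[0,0,0]]
  grip: 0

```text
clock: 25.35
position: [403.2, -359.3, 7.0]
ee_rot: [0.999, 0.047, 0.002, 0.001]
contact_force: [0.6, 0.8, 6.2]
gripper_width: 31.0
grasp_force: 60.3
```

Request:
arm_command:
  rows:
    - [[0,0,-0.05],[0,0,0]]
    - [[0,0,-0.2],[0,0,0]]
    - [[0,0,-0.4],[0,0,0]]
    - [[0,0,-0.456],[0,0,0]]
    - [[0,0,-0.456],[0,0,0]]

```text
clock: 25.85
position: [403.1, -359.5, 123.0]
ee_rot: [0.999, 0.047, 0.003, 0.002]
contact_force: [0.6, -0.4, -0.9]
gripper_width: 31.2
grasp_force: 59.6
```

Request:
arm_command:
  rows:
    - [[0.1,-0.13,0],[0,0,0.02]]
    - [[0.2,-0.26,0],[0,0,0.047]]
    - [[0.3,-0.39,0],[0,0,0.047]]
    - [[0.4,-0.52,0],[0,0,0.047]]
    - [[0.498,-0.638,0],[0,0,0.047]]

```text
clock: 26.35
position: [509.9, -186.4, 117.9]
ee_rot: [1.0, -0.027, -0.002, -0.0]
contact_force: [0.1, 0.3, -1.4]
gripper_width: 30.9
grasp_force: 59.7
```

Request:
arm_command:
  rows:
    - [[0.1,-0.15,0],[0,0,0.019]]
    - [[0.2,-0.3,0],[0,0,0.019]]
    - [[0.3,-0.43,0],[0,0,0.019]]
    - [[0.346,-0.492,0],[0,0,0.019]]
    - [[0.346,-0.492,0],[0,0,0.019]]

```text
clock: 26.85
position: [604.0, -68.1, 117.6]
ee_rot: [0.998, -0.055, -0.001, 0.0]
contact_force: [-0.0, 0.0, -1.3]
gripper_width: 30.9
grasp_force: 59.7
```

Request:
arm_command:
  rows:
    - [[0,0,0.1],[0,0,0]]
    - [[0,0,0.16],[0,0,0]]
    - [[0,0,0.16],[0,0,0]]
    - [[0,0,0.16],[0,0,0]]

```text
clock: 27.25
position: [602.7, -70.9, 79.0]
ee_rot: [0.998, -0.057, -0.001, 0.0]
contact_force: [0.8, 0.8, -0.8]
gripper_width: 30.5
grasp_force: 59.6
```

```bash
python3 -c "
from h import *
st()
i,d=rects(zlo=40,roi=(-20,95,540,690))
i,d=arm.get_image('wrist');cv2.imwrite('pics/w7.png',i)
plan([(602.8,-71.6,28,-6.4)])"
```

```text
t 27.2 p [602.7 -70.9  79. ] yaw -6.5 F [ 0.8  0.8 -0.8] w 30.5 gf 59.6
580.6 51.4 LxW 34 21 deg 88.3 z 51.6
572.8 -6.5 LxW 34 27 deg -2.4 z 51.9
[-0.004, 0.005, 0.209] [-0.0, -0.0, -0.001] mm 52.0 deg 0.1
```

View pics/w7.png

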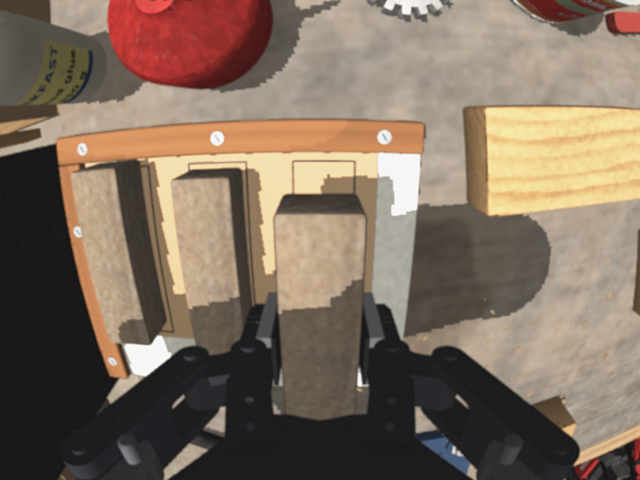

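Request:
arm_command:
  rows:
    - [[0.004,0.003,0.1],[0,0,0]]
    - [[0.004,0.003,0.17],[0,0,0]]
    - [[0.004,0.003,0.19],[0,0,0]]
    - [[0.004,0.003,0.2],[0,0,0]]
    - [[0.004,0.003,0.203],[0,0,0]]

```text
clock: 27.85
position: [605.2, -70.9, 29.5]
ee_rot: [0.998, -0.056, 0.001, -0.0]
contact_force: [-0.5, 0.2, 0.3]
gripper_width: 31.3
grasp_force: 59.7
```

Request:
arm_command:
  rows:
    - [[0,0,0.006],[0,0,0]]
    - [[0,0,0.008],[0,0,0]]

```text
clock: 28.05
position: [605.0, -70.8, 27.3]
ee_rot: [0.998, -0.056, 0.001, -0.0]
contact_force: [-0.4, -0.3, -0.9]
gripper_width: 31.3
grasp_force: 59.7
```

Request:
arm_command:
  rows:
    - [[0,0,0.003],[0,0,0]]
    - [[0,0,0.004],[0,0,0]]

```text
clock: 28.25
position: [604.9, -70.8, 27.1]
ee_rot: [0.998, -0.056, 0.001, 0.0]
contact_force: [-2.9, 1.2, 5.9]
gripper_width: 30.8
grasp_force: 60.6
```

Request:
arm_command:
  rows:
    - [[0,0,0],[0,0,0]]
    - [[0,0,0],[0,0,0]]
    - [[0,0,0],[0,0,0]]
    - [[0,0,0],[0,0,0]]
  grip: 0.52

```text
clock: 28.65
position: [604.5, -70.8, 25.4]
ee_rot: [0.998, -0.056, -0.0, 0.0]
contact_force: [-0.1, -0.1, 0.0]
gripper_width: 44.7
grasp_force: 0.0
```

Request:
arm_command:
  rows:
    - [[0,0,-0.1],[0,0,0]]
    - [[0,0,-0.2],[0,0,0]]
    - [[0,0,-0.4],[0,0,0]]
    - [[0,0,-0.5],[0,0,0]]
    - [[0,0,-0.5],[0,0,0]]

```text
clock: 29.15
position: [607.3, -70.8, 155.7]
ee_rot: [0.998, -0.056, 0.005, -0.0]
contact_force: [0.2, -0.0, -0.4]
gripper_width: 44.6
grasp_force: 0.0
```

Request:
arm_command:
  rows:
    - [[-0.2,0.1,0],[0,0,0.04]]
    - [[-0.4,0.2,0],[0,0,0.08]]
    - [[-0.6,0.3,0],[0,0,0.12]]
    - [[-0.6,0.4,0],[0,0,0.16]]
    - [[-0.6,0.5,0],[0,0,0.2]]
  grip: 1

```text
clock: 29.65
position: [437.7, -178.7, 150.0]
ee_rot: [0.931, -0.365, -0.001, 0.0]
contact_force: [0.8, -0.4, 0.1]
gripper_width: 85.5
grasp_force: 0.0
```

```bash
python3 -c "
from h import *
st()
i,d=rects(zlo=40,roi=(-110,95,540,690));cv2.imwrite('pics/top3.png',cv2.resize(i[170:290,150:290],None,fx=5,fy=5,interpolation=cv2.INTER_CUBIC));rects()
plan([(600,-237,150,-55),(655,-237,150,-89),(655,-237,12,-89)])
"
```

```text
t 29.6 p [ 437.7 -178.7  150. ] yaw -42.8 F [ 0.8 -0.4  0.1] w 85.5 gf 0.0
624.4 47.5 LxW 110 33 deg -5.7 z 51.6
610.3 -12.8 LxW 110 33 deg -6.4 z 51.9
601.8 -70.3 LxW 110 33 deg -6.1 z 51.7
655.0 -237.0 LxW 140 63 deg -89.1 z 36.2
550.1 -371.5 LxW 85 51 deg 12.4 z 42.1
376.3 -262.6 LxW 85 50 deg 3.8 z 41.9
[0.626, -0.267, -0.001] [0.0, 0.0, 0.068] mm 170.0 deg 12.3
[0.126, -0.18, -0.0] [-0.0, -0.0, 0.189] mm 55.0 deg 34.0
[-0.0, -0.0, 0.552] [0.0, 0.0, 0.0] mm 138.0 deg 0.0
```

View pics/top3.png

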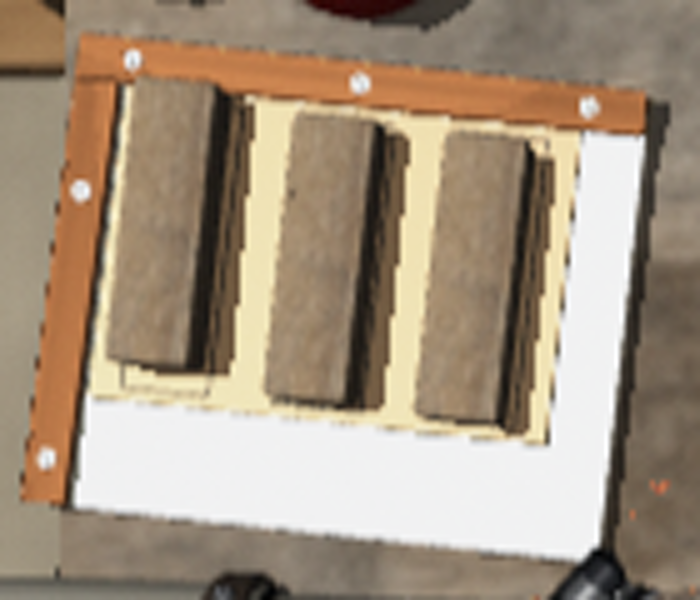

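Request:
arm_command:
  rows:
    - [[0.2,-0.08,0],[0,0,0.04]]
    - [[0.4,-0.16,0],[0,0,0.068]]
    - [[0.55,-0.24,0],[0,0,0.068]]
    - [[0.626,-0.267,0],[0,0,0.068]]
    - [[0.626,-0.267,0],[0,0,0.068]]
  grip: 1

```text
clock: 30.25
position: [603.9, -234.7, 148.0]
ee_rot: [0.888, -0.459, -0.001, 0.0]
contact_force: [-1.2, 0.7, -0.9]
gripper_width: 85.5
grasp_force: 0.0
```

Request:
arm_command:
  rows:
    - [[0.126,-0.18,0],[0,0,0.047]]
    - [[0.126,-0.18,0],[0,0,0.094]]
    - [[0.126,-0.18,0],[0,0,0.14]]
    - [[0.126,-0.18,0],[0,0,0.189]]
    - [[0.126,-0.18,0],[0,0,0.189]]

```text
clock: 30.75
position: [655.8, -233.3, 149.7]
ee_rot: [0.715, -0.699, -0.001, 0.0]
contact_force: [0.3, 0.2, -0.0]
gripper_width: 85.5
grasp_force: 0.0
```

Request:
arm_command:
  rows:
    - [[0,0,0.1],[0,0,0]]
    - [[0,0,0.2],[0,0,0]]
    - [[0,0,0.28],[0,0,0]]
    - [[0,0,0.28],[0,0,0]]

```text
clock: 31.15
position: [653.7, -233.2, 76.7]
ee_rot: [0.716, -0.698, -0.004, 0.002]
contact_force: [-0.4, -0.9, 0.1]
gripper_width: 85.5
grasp_force: 0.0
```

```bash
python3 -c "
from h import *
st()
plan([(655,-237,6,-89.1)])
yv=-96.4
print();plan([(655,-237,130,-89.1),(630,-130,140,-94),(610,-12,120,yv),(610,-12,75,yv)],start=(655,-237,6,-89.1))"
```

```text
t 31.1 p [ 653.7 -233.2   76.7] yaw -88.6 F [-0.4 -0.9  0.1] w 85.5 gf 0.0
[0.016, -0.007, 0.283] [0.002, 0.001, 0.003] mm 71.0 deg 0.7

[0.0, 0.0, -0.496] [0.0, 0.0, 0.0] mm 124.0 deg 0.0
[-0.43, 0.093, -0.04] [0.0, -0.0, 0.027] mm 110.0 deg 4.9
[-0.465, 0.113, 0.08] [-0.0, -0.0, 0.013] mm 121.0 deg 2.4
[0.0, -0.0, 0.18] [0.0, 0.0, 0.0] mm 45.0 deg 0.0
```

Request:
arm_command:
  rows:
    - [[0.016,-0.004,0.08],[0,0,0.002]]
    - [[0.016,-0.004,0.16],[0,0,0.002]]
    - [[0.016,-0.004,0.24],[0,0,0.002]]
    - [[0.016,-0.004,0.28],[0,0,0.002]]
    - [[0.016,-0.004,0.28],[0,0,0.002]]

```text
clock: 31.65
position: [657.1, -238.0, 9.8]
ee_rot: [0.713, -0.701, -0.001, 0.001]
contact_force: [-0.7, 0.1, 0.3]
gripper_width: 85.0
grasp_force: 0.0
```

Request:
arm_command:
  rows:
    - [[0,0,0],[0,0,0]]
    - [[0,0,0],[0,0,0]]
    - [[0,0,0],[0,0,0]]
    - [[0,0,0],[0,0,0]]
    - [[0,0,0],[0,0,0]]
  grip: 0

```text
clock: 32.15
position: [659.1, -238.4, 12.7]
ee_rot: [0.713, -0.701, 0.001, -0.001]
contact_force: [-0.7, 0.9, 6.3]
gripper_width: 60.6
grasp_force: 69.2
```

Request:
arm_command:
  rows:
    - [[0,0,-0.05],[0,0,0]]
    - [[0,0,-0.2],[0,0,0]]
    - [[0,0,-0.4],[0,0,0]]
    - [[0,0,-0.496],[0,0,0]]
    - [[0,0,-0.496],[0,0,0]]

```text
clock: 32.65
position: [660.5, -239.0, 140.8]
ee_rot: [0.713, -0.701, 0.005, -0.003]
contact_force: [0.2, -0.7, -1.9]
gripper_width: 61.1
grasp_force: 68.5
```

```bash
python3 -c "
from h import *
st()"
```

```text
t 32.6 p [ 660.5 -239.   140.8] yaw -89.1 F [ 0.2 -0.7 -1.9] w 61.1 gf 68.5
```

```bash
python3 -c "
from h import *
plan([(630,-130,145,-94),(610.5,-13,130,-96.4),(610.5,-13,85,-96.4)])"
```

```text
[-0.438, 0.115, -0.019] [-0.003, -0.001, 0.027] mm 113.0 deg 5.0
[-0.461, 0.11, 0.06] [-0.0, -0.0, 0.013] mm 120.0 deg 2.4
[0.0, -0.0, 0.18] [0.0, 0.0, 0.0] mm 45.0 deg 0.0
```

Request:
arm_command:
  rows:
    - [[-0.1,0.03,-0.019],[0,0,0.027]]
    - [[-0.2,0.06,-0.019],[0,0,0.027]]
    - [[-0.33,0.09,-0.019],[0,0,0.027]]
    - [[-0.438,0.115,-0.019],[0,0,0.027]]
    - [[-0.438,0.115,-0.019],[0,0,0.027]]

```text
clock: 33.15
position: [625.7, -126.2, 138.2]
ee_rot: [-0.683, 0.73, 0.002, -0.001]
contact_force: [-0.8, -0.3, -1.7]
gripper_width: 60.6
grasp_force: 68.3
```

Request:
arm_command:
  rows:
    - [[-0.12,0.03,0.02],[0,0,0.013]]
    - [[-0.24,0.06,0.04],[0,0,0.013]]
    - [[-0.37,0.09,0.06],[0,0,0.013]]
    - [[-0.461,0.11,0.06],[0,0,0.013]]
    - [[-0.461,0.11,0.06],[0,0,0.013]]

```text
clock: 33.65
position: [607.0, -10.4, 123.2]
ee_rot: [-0.668, 0.744, 0.001, -0.001]
contact_force: [-0.3, -0.7, -0.9]
gripper_width: 60.7
grasp_force: 68.4
```

Request:
arm_command:
  rows:
    - [[0,0,0.08],[0,0,0]]
    - [[0,0,0.16],[0,0,0]]
    - [[0,0,0.18],[0,0,0]]
    - [[0,0,0.18],[0,0,0]]

```text
clock: 34.05
position: [607.3, -13.3, 78.1]
ee_rot: [-0.667, 0.745, 0.001, -0.001]
contact_force: [0.3, 0.8, -1.2]
gripper_width: 60.6
grasp_force: 68.3
```

```bash
python3 -c "
from h import *
st()
plan([(610.5,-13,67,-96.4)])
rects(zlo=40,roi=(-110,95,540,690),zhi=58)"
```

```text
t 34.0 p [607.3 -13.3  78.1] yaw -96.3 F [ 0.3  0.8 -1.2] w 60.6 gf 68.3
[-0.003, -0.013, 0.044] [0.001, -0.0, 0.0] mm 12.0 deg 0.2
602.2 -70.7 LxW 110 33 deg -6.3 z 51.5
```

Request:
arm_command:
  rows:
    - [[-0.003,-0.013,0.03],[0,0,0]]
    - [[-0.003,-0.013,0.044],[0,0,0]]
    - [[-0.003,-0.013,0.05],[0,0,0]]
    - [[-0.003,-0.013,0.054],[0,0,0]]
    - [[-0.003,-0.013,0.054],[0,0,0]]

```text
clock: 34.6
position: [611.2, -11.9, 65.8]
ee_rot: [-0.667, 0.745, -0.0, -0.0]
contact_force: [0.3, -0.6, -1.5]
gripper_width: 60.6
grasp_force: 68.3
```

Request:
arm_command:
  rows:
    - [[0,0,0.003],[0,0,0]]
    - [[0,0,0.003],[0,0,0]]

```text
clock: 34.8
position: [611.2, -11.9, 65.2]
ee_rot: [-0.667, 0.745, -0.0, 0.0]
contact_force: [-0.0, -0.1, -1.5]
gripper_width: 60.4
grasp_force: 68.3
```

Request:
arm_command:
  rows:
    - [[0,0,0.004],[0,0,0]]
    - [[0,0,0.004],[0,0,0]]

```text
clock: 35.0
position: [611.4, -11.9, 64.6]
ee_rot: [-0.667, 0.745, -0.0, 0.0]
contact_force: [-1.2, 0.1, 2.4]
gripper_width: 60.4
grasp_force: 68.7
```

Request:
arm_command:
  rows:
    - [[0,0,0],[0,0,0]]
    - [[0,0,0],[0,0,0]]
    - [[0,0,0],[0,0,0]]
    - [[0,0,0],[0,0,0]]
  grip: 1

```text
clock: 35.4
position: [611.3, -11.9, 64.0]
ee_rot: [-0.667, 0.745, -0.0, 0.0]
contact_force: [-0.0, 0.2, 0.6]
gripper_width: 85.3
grasp_force: 0.0
```

Request:
arm_command:
  rows:
    - [[0,0,-0.1],[0,0,0]]
    - [[0,0,-0.2],[0,0,0]]
    - [[0,0,-0.4],[0,0,0]]
    - [[0,0,-0.5],[0,0,0]]
    - [[0,0,-0.5],[0,0,0]]

```text
clock: 35.9
position: [613.9, -11.7, 194.4]
ee_rot: [-0.667, 0.745, -0.003, 0.004]
contact_force: [1.4, 0.7, 0.2]
gripper_width: 85.7
grasp_force: 0.0
```

Request:
arm_command:
  rows:
    - [[0.2,0.1,0],[0,0,-0.04]]
    - [[0.4,0.2,0],[0,0,-0.08]]
    - [[0.6,0.3,0],[0,0,-0.12]]
    - [[0.7,0.4,0],[0,0,-0.16]]
    - [[0.8,0.5,0],[0,0,-0.2]]

```text
clock: 36.4
position: [462.5, -198.6, 188.0]
ee_rot: [0.866, -0.501, -0.001, 0.0]
contact_force: [-0.1, 0.2, -0.2]
gripper_width: 85.3
grasp_force: 0.0
```

```bash
python3 -c "
from h import *
st()
rects(zlo=70,zhi=100,roi=(-110,95,540,690));i,d=rects(zlo=40,zhi=60,roi=(-110,95,540,690));cv2.imwrite('pics/top4.png',cv2.resize(i[170:290,150:290],None,fx=5,fy=5,interpolation=cv2.INTER_CUBIC));rects()
plan([(480,-290,140,-15),(376.2,-262.6,140,3.7),(376.2,-262.6,10,3.7)])
"
```

```text
t 36.4 p [ 462.5 -198.6  188. ] yaw -60.1 F [-0.1  0.2 -0.2] w 85.3 gf 0.0
612.0 -10.9 LxW 141 62 deg 83.8 z 87.9
666.6 43.6 LxW 33 26 deg 81.0 z 51.5
656.2 -17.7 LxW 33 18 deg 87.4 z 52.0
602.3 -70.4 LxW 110 33 deg -6.1 z 51.9
579.0 51.8 LxW 33 19 deg 80.9 z 51.9
568.5 -8.6 LxW 33 26 deg 83.9 z 51.8
550.1 -371.2 LxW 85 50 deg 12.2 z 42.2
376.0 -262.7 LxW 86 50 deg 3.5 z 41.9
348.5 -161.6 LxW 51 15 deg -0.6 z 35.4
[0.353, 0.121, 0.194] [0.0, 0.0, -0.253] mm 105.0 deg 45.5
[-0.429, 0.002, 0.0] [-0.0, 0.0, -0.104] mm 107.0 deg 18.7
[0.0, -0.0, 0.52] [0.0, 0.0, 0.0] mm 130.0 deg 0.0
```

View pics/top4.png

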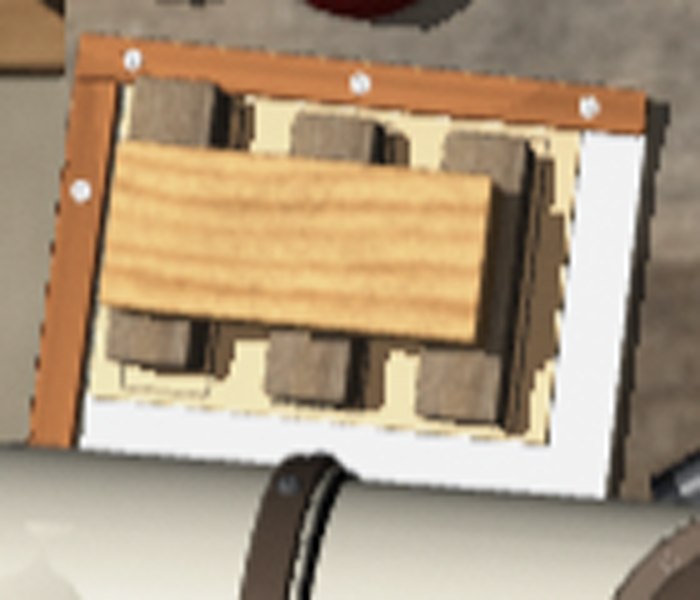

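The pressing block lies level across all three battens, centred. Next I'll weigh the carton beside the tray.

```bash
python3 -c "
from h import *
plan([(500,-290,160,-25),(550,-371.3,140,12.2),(550,-371.3,60,12.2)])
"
```

```text
[0.393, 0.052, 0.114] [0.0, 0.0, -0.197] mm 103.0 deg 35.5
[0.319, 0.21, 0.08] [0.0, 0.0, -0.207] mm 98.0 deg 37.2
[0.0, -0.0, 0.32] [0.0, 0.0, 0.0] mm 80.0 deg 0.0
```

Request:
arm_command:
  rows:
    - [[0.1,0.02,0.03],[0,0,-0.047]]
    - [[0.2,0.03,0.06],[0,0,-0.094]]
    - [[0.3,0.05,0.1],[0,0,-0.14]]
    - [[0.393,0.052,0.114],[0,0,-0.187]]
    - [[0.393,0.052,0.114],[0,0,-0.197]]
  grip: 0.8

```text
clock: 37.05
position: [503.8, -290.1, 158.4]
ee_rot: [0.977, -0.214, -0.001, 0.0]
contact_force: [0.0, -0.3, 0.8]
gripper_width: 68.3
grasp_force: 0.0
```

Request:
arm_command:
  rows:
    - [[0.1,0.05,0.03],[0,0,-0.047]]
    - [[0.2,0.1,0.06],[0,0,-0.094]]
    - [[0.3,0.15,0.08],[0,0,-0.14]]
    - [[0.319,0.21,0.08],[0,0,-0.187]]
    - [[0.319,0.21,0.08],[0,0,-0.207]]

```text
clock: 37.55
position: [553.5, -371.0, 138.3]
ee_rot: [0.994, 0.11, -0.001, -0.0]
contact_force: [-0.7, -0.6, 0.1]
gripper_width: 68.3
grasp_force: 0.0
```

Request:
arm_command:
  rows:
    - [[0,0,0.16],[0,0,0]]
    - [[0,0,0.32],[0,0,0]]
    - [[0,0,0.32],[0,0,0]]
    - [[0,0,0.32],[0,0,0]]

```text
clock: 37.95
position: [553.3, -369.8, 59.9]
ee_rot: [0.994, 0.109, -0.001, -0.0]
contact_force: [1.2, -0.4, 0.1]
gripper_width: 68.4
grasp_force: 0.0
```

```bash
python3 -c "
from h import *
st()
plan([(550,-371.3,12,12.2)])
"
```

```text
t 38.0 p [ 553.3 -369.8   59.9] yaw 12.5 F [ 1.2 -0.4  0.1] w 68.4 gf 0.0
[-0.014, 0.003, 0.192] [-0.0, 0.001, 0.002] mm 48.0 deg 0.3
```

Request:
arm_command:
  rows:
    - [[-0.014,0.003,0.06],[0,0,0]]
    - [[-0.014,0.003,0.12],[0,0,0]]
    - [[-0.014,0.003,0.18],[0,0,0]]
    - [[-0.014,0.003,0.192],[0,0,0]]
    - [[-0.014,0.003,0.192],[0,0,0]]

```text
clock: 38.45
position: [549.4, -371.4, 12.0]
ee_rot: [0.994, 0.108, -0.001, -0.0]
contact_force: [-0.0, -0.1, -0.2]
gripper_width: 68.5
grasp_force: 0.0
```

Request:
arm_command:
  rows:
    - [[0,0,0],[0,0,0]]
    - [[0,0,0],[0,0,0]]
    - [[0,0,0],[0,0,0]]
    - [[0,0,0],[0,0,0]]
    - [[0,0,0],[0,0,0]]
  grip: 0

```text
clock: 38.95
position: [550.1, -371.4, 13.6]
ee_rot: [0.994, 0.108, 0.001, 0.0]
contact_force: [-0.6, 2.6, 6.7]
gripper_width: 49.0
grasp_force: 66.3
```

Request:
arm_command:
  rows:
    - [[0,0,-0.03],[0,0,0]]
    - [[0,0,-0.1],[0,0,0]]
    - [[0,0,-0.2],[0,0,0]]
    - [[0,0,-0.3],[0,0,0]]
    - [[0,0,-0.3],[0,0,0]]

```text
clock: 39.45
position: [550.8, -372.5, 89.8]
ee_rot: [0.994, 0.108, 0.002, 0.001]
contact_force: [2.2, -0.1, -7.5]
gripper_width: 49.2
grasp_force: 65.1
```

Request:
arm_command:
  rows:
    - [[0,0,0],[0,0,0]]
    - [[0,0,0],[0,0,0]]
    - [[0,0,0],[0,0,0]]

```text
clock: 39.75
position: [548.1, -370.8, 85.0]
ee_rot: [0.994, 0.108, -0.002, -0.001]
contact_force: [0.3, 1.1, -7.5]
gripper_width: 49.0
grasp_force: 65.0
```

```bash
python3 -c "
from h import *
st()
print('tray');plan([(551,-492,90,5.9),(551,-492,30,5.9)])
print('block');plan([(590,-200,140,5),(611,-80,160,-3),(611.5,-11,160,-6.3)])
"
```

```text
t 39.8 p [ 548.1 -370.8   85. ] yaw 12.4 F [ 0.3  1.1 -7.5] w 49.0 gf 65.0
tray
[-0.093, 0.476, -0.021] [-0.001, 0.001, 0.036] mm 121.0 deg 6.5
[0.0, -0.0, 0.24] [0.0, 0.0, 0.0] mm 60.0 deg 0.0
block
[0.31, -0.632, -0.219] [-0.001, 0.001, 0.041] mm 184.0 deg 7.4
[0.126, -0.471, -0.08] [-0.0, -0.0, 0.044] mm 123.0 deg 8.0
[-0.012, -0.276, -0.0] [0.0, -0.0, 0.018] mm 69.0 deg 3.3
```

It weighs 7.5 N, so this is the heavier carton, and it goes on the pressing block.

Request:
arm_command:
  rows:
    - [[0,0,-0.15],[0,0,0]]
    - [[0.08,-0.16,-0.219],[0,0,0.02]]
    - [[0.16,-0.32,-0.219],[0,0,0.041]]
    - [[0.24,-0.48,-0.219],[0,0,0.041]]
    - [[0.31,-0.632,-0.219],[0,0,0.041]]

```text
clock: 40.25
position: [590.9, -198.6, 141.2]
ee_rot: [0.999, 0.044, -0.001, -0.0]
contact_force: [0.5, -0.5, -7.8]
gripper_width: 48.7
grasp_force: 66.6
```

Request:
arm_command:
  rows:
    - [[0.03,-0.12,-0.03],[0,0,0.02]]
    - [[0.06,-0.24,-0.08],[0,0,0.044]]
    - [[0.1,-0.36,-0.08],[0,0,0.044]]
    - [[0.126,-0.471,-0.08],[0,0,0.044]]
    - [[0.126,-0.471,-0.08],[0,0,0.044]]

```text
clock: 40.75
position: [612.4, -76.9, 161.1]
ee_rot: [1.0, -0.023, -0.001, -0.001]
contact_force: [0.3, -0.7, -8.0]
gripper_width: 49.0
grasp_force: 66.6
```

Request:
arm_command:
  rows:
    - [[-0.012,-0.1,0],[0,0,0.018]]
    - [[-0.012,-0.2,0],[0,0,0.018]]
    - [[-0.012,-0.276,0],[0,0,0.018]]
    - [[-0.012,-0.276,0],[0,0,0.018]]
    - [[-0.012,-0.276,0],[0,0,0.018]]

```text
clock: 41.25
position: [612.1, -11.5, 161.4]
ee_rot: [0.999, -0.053, -0.001, 0.0]
contact_force: [0.8, -1.2, -7.2]
gripper_width: 48.8
grasp_force: 66.6
```

```bash
python3 -c "
from h import *
st()
plan([(611.5,-11,106,-6.3)])
rects(zlo=80,zhi=95,roi=(-110,95,540,690))
"
```

```text
t 41.2 p [612.1 -11.5 161.4] yaw -6.1 F [ 0.8 -1.2 -7.2] w 48.8 gf 66.6
[-0.002, -0.002, 0.222] [0.0, 0.001, 0.001] mm 55.0 deg 0.2
607.6 -52.4 LxW 63 56 deg -6.0 z 87.9
```

Request:
arm_command:
  rows:
    - [[0,0,0.08],[0,0,0]]
    - [[0,0,0.16],[0,0,0]]
    - [[0,0,0.21],[0,0,0]]
    - [[0,0,0.226],[0,0,0]]
    - [[0,0,0.226],[0,0,0]]

```text
clock: 41.8
position: [612.6, -12.0, 105.3]
ee_rot: [0.999, -0.054, -0.0, 0.0]
contact_force: [0.5, 0.5, -7.9]
gripper_width: 48.9
grasp_force: 66.4
```

Request:
arm_command:
  rows:
    - [[0,0,0.006],[0,0,0]]
    - [[0,0,0.01],[0,0,0]]
    - [[0,0,0.01],[0,0,0]]

```text
clock: 42.1
position: [613.0, -11.3, 103.9]
ee_rot: [0.999, -0.053, 0.001, -0.0]
contact_force: [-0.6, -0.2, -8.3]
gripper_width: 48.8
grasp_force: 66.4
```

Request:
arm_command:
  rows:
    - [[0,0,0.004],[0,0,0]]
    - [[0,0,0.004],[0,0,0]]

```text
clock: 42.3
position: [612.7, -11.3, 102.4]
ee_rot: [0.999, -0.053, 0.0, -0.0]
contact_force: [-0.1, 0.2, -6.9]
gripper_width: 48.9
grasp_force: 66.4
```

Request:
arm_command:
  rows:
    - [[0,0,0.004],[0,0,0]]
    - [[0,0,0.004],[0,0,0]]

```text
clock: 42.5
position: [612.9, -11.3, 101.6]
ee_rot: [0.999, -0.053, 0.0, 0.0]
contact_force: [0.1, 0.8, -6.1]
gripper_width: 48.8
grasp_force: 66.7
```

Request:
arm_command:
  rows:
    - [[0,0,0.004],[0,0,0]]
    - [[0,0,0.004],[0,0,0]]

```text
clock: 42.7
position: [612.9, -11.3, 101.6]
ee_rot: [0.999, -0.053, 0.0, 0.0]
contact_force: [-3.0, 1.6, 1.5]
gripper_width: 49.0
grasp_force: 67.7
```

Down and resting on the block. I'll release, then go for the second carton.

Request:
arm_command:
  rows:
    - [[0,0,0],[0,0,0]]
    - [[0,0,0],[0,0,0]]
    - [[0,0,0],[0,0,0]]
    - [[0,0,0],[0,0,0]]
  grip: 0.85

```text
clock: 43.1
position: [613.2, -11.4, 100.7]
ee_rot: [0.999, -0.053, 0.001, -0.0]
contact_force: [0.4, -0.1, 0.2]
gripper_width: 72.7
grasp_force: 0.0
```

Request:
arm_command:
  rows:
    - [[0,0,-0.1],[0,0,0]]
    - [[0,0,-0.2],[0,0,0]]
    - [[0,0,-0.35],[0,0,0]]
    - [[0,0,-0.4],[0,0,0]]
    - [[0,0,-0.4],[0,0,0]]

```text
clock: 43.6
position: [614.1, -11.1, 203.0]
ee_rot: [0.999, -0.053, 0.003, -0.001]
contact_force: [1.2, 0.3, -0.5]
gripper_width: 72.9
grasp_force: 0.0
```

Request:
arm_command:
  rows:
    - [[-0.12,0.14,0],[0,0,0]]
    - [[-0.24,0.28,0],[0,0,0]]
    - [[-0.36,0.42,0],[0,0,0]]
    - [[-0.5,0.6,0],[0,0,0]]
    - [[-0.5,0.7,0],[0,0,0]]

```text
clock: 44.1
position: [465.1, -172.9, 198.7]
ee_rot: [0.999, -0.054, -0.002, -0.001]
contact_force: [0.6, 1.0, 0.7]
gripper_width: 72.5
grasp_force: 0.0
```

```bash
python3 -c "
from h import *
st()
rects(zlo=120,zhi=140,roi=(-110,95,540,690));rects(zlo=80,zhi=95,roi=(-110,95,540,690));rects(roi=(-460,-140,320,720))
plan([(376.2,-262.6,160,3.7),(376.2,-262.6,60,3.7),(376.2,-262.6,12,3.7)])
"
```

```text
t 44.1 p [ 465.1 -172.9  198.7] yaw -6.2 F [0.6 1.  0.7] w 72.5 gf 0.0
612.5 -11.2 LxW 85 52 deg -6.0 z 129.9
617.6 41.4 LxW 62 37 deg -6.2 z 87.9
606.3 -57.8 LxW 68 45 deg -6.1 z 87.9
376.3 -262.7 LxW 85 50 deg 3.6 z 41.8
351.7 -161.4 LxW 57 16 deg 1.7 z 35.4
[-0.326, 0.396, 0.156] [-0.0, 0.001, -0.056] mm 134.0 deg 10.0
[0.0, -0.0, 0.4] [0.0, 0.0, 0.0] mm 100.0 deg 0.0
[0.0, -0.0, 0.192] [0.0, 0.0, 0.0] mm 48.0 deg 0.0
```

Request:
arm_command:
  rows:
    - [[-0.05,0.15,0],[0,0,-0.03]]
    - [[-0.15,0.3,0.03],[0,0,-0.056]]
    - [[-0.25,0.396,0.08],[0,0,-0.056]]
    - [[-0.326,0.396,0.156],[0,0,-0.056]]
    - [[-0.326,0.396,0.156],[0,0,-0.056]]
  grip: 0.9

```text
clock: 44.75
position: [374.2, -260.5, 158.0]
ee_rot: [0.999, 0.034, -0.004, -0.002]
contact_force: [-0.3, 0.7, -0.5]
gripper_width: 77.1
grasp_force: 0.0
```

Request:
arm_command:
  rows:
    - [[0,0,0.15],[0,0,0]]
    - [[0,0,0.3],[0,0,0]]
    - [[0,0,0.4],[0,0,0]]
    - [[0,0,0.4],[0,0,0]]

```text
clock: 45.15
position: [377.2, -260.5, 58.4]
ee_rot: [0.999, 0.035, -0.004, -0.001]
contact_force: [-0.0, -0.0, 0.8]
gripper_width: 77.1
grasp_force: 0.0
```

```bash
python3 -c "
from h import *
st()
plan([(376.2,-262.6,12,3.7),(376.2,-262.6,110,3.7),(440,-400,110,6),(551,-492,110,5.9)])
"
```

```text
t 45.1 p [ 377.2 -260.5   58.4] yaw 4.0 F [-0.  -0.   0.8] w 77.1 gf 0.0
[-0.003, 0.009, 0.185] [-0.001, 0.002, 0.002] mm 46.0 deg 0.6
[-0.0, 0.0, -0.392] [0.0, 0.0, 0.0] mm 98.0 deg 0.0
[0.219, 0.565, 0.0] [0.0, 0.0, -0.013] mm 151.0 deg 2.3
[0.403, 0.412, 0.0] [0.0, -0.0, 0.001] mm 144.0 deg 0.1
```

Request:
arm_command:
  rows:
    - [[-0.003,0.006,0.06],[0,0,0]]
    - [[-0.003,0.006,0.12],[0,0,0]]
    - [[-0.003,0.006,0.17],[0,0,0]]
    - [[-0.003,0.006,0.185],[0,0,0]]
    - [[-0.003,0.006,0.185],[0,0,0]]

```text
clock: 45.65
position: [378.9, -263.3, 15.6]
ee_rot: [0.999, 0.035, 0.0, 0.0]
contact_force: [-1.0, -0.4, 0.4]
gripper_width: 77.1
grasp_force: 0.0
```

Request:
arm_command:
  rows:
    - [[0,0,0],[0,0,0]]
    - [[0,0,0],[0,0,0]]
    - [[0,0,0],[0,0,0]]
    - [[0,0,0],[0,0,0]]
    - [[0,0,0],[0,0,0]]
  grip: 0

```text
clock: 46.15
position: [378.4, -263.4, 16.3]
ee_rot: [0.999, 0.035, 0.001, 0.0]
contact_force: [0.2, 1.3, 5.0]
gripper_width: 48.8
grasp_force: 63.7
```

Request:
arm_command:
  rows:
    - [[0,0,-0.05],[0,0,0]]
    - [[0,0,-0.15],[0,0,0]]
    - [[0,0,-0.3],[0,0,0]]
    - [[0,0,-0.392],[0,0,0]]
    - [[0,0,-0.392],[0,0,0]]

```text
clock: 46.65
position: [379.7, -264.1, 116.4]
ee_rot: [0.999, 0.035, 0.004, 0.001]
contact_force: [0.5, -0.4, -3.3]
gripper_width: 49.0
grasp_force: 63.1
```

Request:
arm_command:
  rows:
    - [[0.05,0.14,0],[0,0,-0.013]]
    - [[0.1,0.28,0],[0,0,-0.013]]
    - [[0.16,0.42,0],[0,0,-0.013]]
    - [[0.219,0.565,0],[0,0,-0.013]]
    - [[0.219,0.565,0],[0,0,-0.013]]

```text
clock: 47.15
position: [443.2, -403.8, 110.7]
ee_rot: [0.999, 0.054, -0.0, 0.0]
contact_force: [-0.7, 0.9, -2.9]
gripper_width: 48.9
grasp_force: 63.5
```

Request:
arm_command:
  rows:
    - [[0.1,0.1,0],[0,0,0]]
    - [[0.2,0.2,0],[0,0,0]]
    - [[0.3,0.31,0],[0,0,0]]
    - [[0.403,0.412,0],[0,0,0]]
    - [[0.403,0.412,0],[0,0,0]]

```text
clock: 47.65
position: [555.2, -492.9, 108.9]
ee_rot: [0.998, 0.055, -0.001, -0.001]
contact_force: [-0.7, 1.8, -3.8]
gripper_width: 48.9
grasp_force: 63.7
```

```bash
python3 -c "
from h import *
st()
plan([(551,-492,22,5.9)])
"
```

```text
t 47.6 p [ 555.2 -492.9  108.9] yaw 6.3 F [-0.7  1.8 -3.8] w 48.9 gf 63.7
[-0.016, -0.005, 0.347] [-0.0, 0.0, 0.002] mm 87.0 deg 0.4
```

This one weighs about 3.3 N, so it is the lighter carton and goes in the tray.

Request:
arm_command:
  rows:
    - [[-0.016,-0.005,0.1],[0,0,0]]
    - [[-0.016,-0.005,0.2],[0,0,0]]
    - [[-0.016,-0.005,0.3],[0,0,0]]
    - [[-0.016,-0.005,0.345],[0,0,0]]
    - [[-0.016,-0.005,0.352],[0,0,0]]

```text
clock: 48.15
position: [547.3, -489.4, 21.8]
ee_rot: [0.998, 0.055, -0.003, -0.002]
contact_force: [-0.1, -0.3, -1.8]
gripper_width: 48.9
grasp_force: 63.7
```

Request:
arm_command:
  rows:
    - [[0,0,0.004],[0,0,0]]
    - [[0,0,0.006],[0,0,0]]

```text
clock: 48.35
position: [550.1, -491.4, 25.1]
ee_rot: [0.998, 0.055, 0.001, 0.001]
contact_force: [0.5, 0.3, -2.8]
gripper_width: 48.8
grasp_force: 63.7
```

Request:
arm_command:
  rows:
    - [[0,0,0.006],[0,0,0]]
    - [[0,0,0.012],[0,0,0]]
    - [[0,0,0.012],[0,0,0]]

```text
clock: 48.65
position: [549.3, -490.9, 20.8]
ee_rot: [0.998, 0.055, 0.0, 0.0]
contact_force: [-0.6, -0.5, -2.9]
gripper_width: 48.9
grasp_force: 63.7
```

Request:
arm_command:
  rows:
    - [[0,0,0.008],[0,0,0]]
    - [[0,0,0.008],[0,0,0]]

```text
clock: 48.85
position: [549.6, -491.3, 19.4]
ee_rot: [0.998, 0.055, 0.0, 0.0]
contact_force: [-0.3, 0.2, 0.7]
gripper_width: 48.9
grasp_force: 64.1
```

Request:
arm_command:
  rows:
    - [[0,0,0.004],[0,0,0]]
    - [[0,0,0.004],[0,0,0]]

```text
clock: 49.05
position: [549.7, -491.3, 19.4]
ee_rot: [0.998, 0.055, 0.0, 0.001]
contact_force: [-1.7, 2.1, 4.5]
gripper_width: 48.9
grasp_force: 64.8
```

Request:
arm_command:
  rows:
    - [[0,0,0],[0,0,0]]
    - [[0,0,0],[0,0,0]]
    - [[0,0,0],[0,0,0]]
    - [[0,0,0],[0,0,0]]
  grip: 0.8

```text
clock: 49.45
position: [549.3, -491.0, 17.3]
ee_rot: [0.998, 0.055, -0.0, 0.0]
contact_force: [0.1, 0.8, -0.7]
gripper_width: 68.4
grasp_force: 0.0
```

Request:
arm_command:
  rows:
    - [[0,0,-0.1],[0,0,0]]
    - [[0,0,-0.2],[0,0,0]]
    - [[0,0,-0.4],[0,0,0]]
    - [[0,0,-0.6],[0,0,0]]
    - [[0,0,-0.7],[0,0,0]]

```text
clock: 49.95
position: [550.7, -492.4, 198.8]
ee_rot: [0.998, 0.055, 0.003, 0.003]
contact_force: [0.2, -1.5, 0.6]
gripper_width: 68.2
grasp_force: 0.0
```

Request:
arm_command:
  rows:
    - [[-0.15,0,0],[0,0,0]]
    - [[-0.3,0,0],[0,0,0]]
    - [[-0.5,0,0],[0,0,0]]
    - [[-0.6,0,0],[0,0,0]]
    - [[-0.6,0,0],[0,0,0]]

```text
clock: 50.45
position: [396.9, -507.8, 193.3]
ee_rot: [0.999, 0.053, -0.0, -0.0]
contact_force: [0.3, 0.2, -0.4]
gripper_width: 68.0
grasp_force: 0.0
```

```bash
python3 -c "
from h import *
st()
rects(zlo=120,zhi=140,roi=(-110,95,540,690));rects(zlo=80,zhi=95,roi=(-110,95,540,690));rects(zlo=45,zhi=60,roi=(-110,95,540,690));rects(zlo=35,zhi=60,roi=(-560,-420,460,640))
i,d=arm.get_image('top');cv2.imwrite('pics/top5.png',i[90:410,140:540])
"
```

```text
t 50.5 p [ 396.9 -507.8  193.3] yaw 6.1 F [ 0.3  0.2 -0.4] w 68.0 gf 0.0
612.4 -11.4 LxW 85 51 deg -6.3 z 129.9
617.4 41.7 LxW 62 37 deg -4.5 z 88.1
608.3 -58.0 LxW 72 46 deg -6.3 z 88.1
666.7 43.4 LxW 32 26 deg 84.6 z 52.1
602.0 -70.4 LxW 110 33 deg -6.4 z 51.8
579.1 51.9 LxW 33 19 deg 81.4 z 51.7
566.4 -9.2 LxW 32 21 deg 89.3 z 51.9
```

View pics/top5.png

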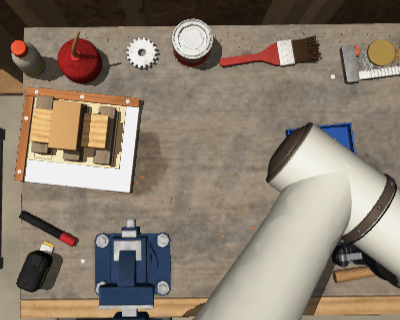

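The stack stands straight on the panel: battens, pressing block and heavier carton. The bottle and oil can haven't moved. The arm hides the tray in this view, but the carton touched down there at exactly the height expected for lying flat.

```bash
python3 -c "
from h import *
print(arm.job_done())"
```

```text
the job is handed in; nothing more can be done
None
```

The job is handed in, result not reported: the panel is home, three battens, the pressing block and the heavier carton (about 7.5 N) are stacked on it, and the lighter one (about 3.3 N) is in the tray, where I judged it flat from touchdown height because the arm hid it from the camera.

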